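# Pack seven round spice pots into their round tin

### The arm

A 6-joint arm with a two-finger parallel gripper is mounted at the origin on a cart in front of the work surface, level with it; the furniture and walls round the work are solid. World frame = base frame: x ahead of the robot, y to its left, z up, the work surface at z = 0. Lengths are in mm, angles in rad, forces in N, time in s.
With the tool pointing down it reaches from about 300 to 775 mm from the base axis. Payload 14.6 kg.
Tool frame: the origin (TCP) lies midway between the tips of the shut fingers; the grasp point (between the pads) lies 19 mm behind it (manip.grip_point_offset is the distance from the TCP to the grasp point, in mm); x points along the fingers, z is the direction in which the jaws open and shut, and the axes are right-handed (so a half turn about x gives the same grasp; the last joint's range is limited). The gripper opens to 94 mm and grips with 3 to 60 N. Pads are 16 mm wide; open, the fingers measure 119 mm over their backs; the gripper's body (75 mm by 177 mm) begins 78 mm behind the grasp point.
Start: joints at [1.054, 0.3, 1.521, -0, 1.321, -0.067], TCP at [239.128, 495.285, 205.446] pointing down, gripper open.
Joint ranges: [-3.03, 3.03], [-0.79, 2.21], [0.23, 2.52], [-1.04, 4.18], [0, 3.07], [-2.55, 2.55]. Speed limits (rad/s): [2.22, 2.22, 2.57, 3.14, 3.14, 3.14].

### API

Orientations are given as [roll, pitch, yaw] about the fixed x, y, z axes, in that order (R = Rz(yaw) Ry(pitch) Rx(roll)).
In Python, from cell import manip, camera, calibration, order gives the robot as it stands.
- The arm moves only by the tool jog_arm, never from a script. Its arguments are lists of equal length, an entry for each row: "turn": the turn, a rotation vector about the tool's x, y, z in degrees, a list of three; "dp": the shift along the tool's x, y, z in cm, a list of three; "gripper": the closure, from 0 (fully open) to 1 (shut). In form: {"turn": [[ax, ay, az], ...], "dp": [[tx, ty, tz], ...], "gripper": [gripper, ...]}. A call has 1 to 8 rows; each row shifts and turns the pose as measured when the row begins, along the tool's axes as they then stand; what a row does not reach is not made up. A row lasts 1/8 s, in which the tool goes at most 62.5 mm and 10.7 degrees, less where a joint would pass 70% of its speed; a pose out of reach is approached as far as the arm can. A call is refused whole if a number of a shift passes 6.25 or a number of a turn 10.7, either way. A call with a gripper value outside its range is refused whole. The fingers move at their own pace and stop on an object; "grip_force" is the grip in N (left out, the last holds). Time passes only in rows, so rows that do not move let the fingers close. It gives the time, the measured TCP pose, the force and the opening at its end, in the units of the state.
- manip.read_state(): the state, without advancing time (a new reading comes with each control period).
- camera(name): name is "side" or "top" or "wrist"; returns (picture, depth): 400x640x3 uint8, red, green, blue; 400x640 float32, mm along the optical axis (not along the pixel's ray), 0 where there is no reading.
- calibration(name): a dict with "K" (3x3 intrinsics, pixels), "distortion" ([k1, k2, p1, p2, k3] as OpenCV has them; the pictures are not rectified), "world_from_camera" (4x4, takes a point from camera to world coordinates). Camera axes: x right, y down, z forward; pixel columns grow to the right and rows downward; lengths in mm; the calibration is good to about 2 mm. A picture is of the moment at which its call begins: read the wrist's pose just before it. calibration takes no time and is no camera call; for the wrist camera it gives the pose at the moment of the call.
- order.sign_off(): hands the job in, once; it reports no verdict.
The state is a dict: "clock": time; "joints": joint angles; "qd": joint speeds; "effort": joint torques, N m; "eef_pos": TCP position; "eef_rot": TCP orientation; "wrist_force": force on the tool from outside, world axes, zero at the start; "moment": the same for the moment, N m; "finger_gap": finger opening in mm.
Only numpy, scipy, OpenCV 4.12 (cv2) and the standard library are available. Lean on these libraries where they do the work, as an engineer would, in place of code of your own. Each camera call takes 0.05 s, during which the arm holds its last target.

### The job

Finish packing the round spice tin: all seven steel pots, the two left on the worktop included, have to stand flat on its bottom, six round the wall and one in the middle. One pot inside takes up two places, so it has to be shifted to make room. Keep the pots upright, set them down rather than drop them, and leave the other things on the worktop alone.

Things in the scene. Friction and masses are not known exactly. Their poses are not given: they have to be found in the camera images.
- tin: open round steel tin, fixed; outside 182 mm diameter, 41 high; inside 176 mm diameter, floor 2 mm thick. Origin: centre of its underside, z up. Four pots stand at its wall in neighbouring places of a ring of six, 60 degrees apart, 59 mm from its centre; a fifth stands at the wall amid the remaining gap, blocking two places; the middle is empty. Six pots round one have 4 mm to spare.
- pot0: one of seven identical closed steel pots: 56 mm diameter, 42 mm high, chamfered foot; on top in the middle a fixed upright round knob 18 mm diameter, 24 mm high (66 mm in all) to lift it by; about 120 g. Origin at the centre of its underside, z up. It starts inside the tin; which of the five places it has varies.
- pot1: one of seven identical closed steel pots: 56 mm diameter, 42 mm high, chamfered foot; on top in the middle a fixed upright round knob 18 mm diameter, 24 mm high (66 mm in all) to lift it by; about 120 g. Origin at the centre of its underside, z up. It starts inside the tin; which of the five places it has varies.
- pot2: one of seven identical closed steel pots: 56 mm diameter, 42 mm high, chamfered foot; on top in the middle a fixed upright round knob 18 mm diameter, 24 mm high (66 mm in all) to lift it by; about 120 g. Origin at the centre of its underside, z up. It starts inside the tin; which of the five places it has varies.
- pot3: one of seven identical closed steel pots: 56 mm diameter, 42 mm high, chamfered foot; on top in the middle a fixed upright round knob 18 mm diameter, 24 mm high (66 mm in all) to lift it by; about 120 g. Origin at the centre of its underside, z up. It starts inside the tin; which of the five places it has varies.
- pot4: one of seven identical closed steel pots: 56 mm diameter, 42 mm high, chamfered foot; on top in the middle a fixed upright round knob 18 mm diameter, 24 mm high (66 mm in all) to lift it by; about 120 g. Origin at the centre of its underside, z up. It starts inside the tin; which of the five places it has varies.
- pot5: one of seven identical closed steel pots: 56 mm diameter, 42 mm high, chamfered foot; on top in the middle a fixed upright round knob 18 mm diameter, 24 mm high (66 mm in all) to lift it by; about 120 g. Origin at the centre of its underside, z up. It starts standing on the worktop beside the tin.
- pot6: one of seven identical closed steel pots: 56 mm diameter, 42 mm high, chamfered foot; on top in the middle a fixed upright round knob 18 mm diameter, 24 mm high (66 mm in all) to lift it by; about 120 g. Origin at the centre of its underside, z up. It starts standing on the worktop beside the tin.
- salt_shaker: bystander: glass salt shaker with grey cap, 44 x 44 x 90 mm; origin at the middle of its underside. To be left alone.
- tuna_tin: bystander: low round food tin, 86 diameter x 40 high mm; origin at the middle of its underside. To be left alone.
- mug: bystander: dark mug with handle, 92 x 121 x 94 mm; origin at the middle of its underside. To be left alone.
- spice_jar: bystander: glass spice jar with red cap, 44 diameter x 106 mm; origin at the middle of its underside. To be left alone.

How it is judged:
By the outcome, as a careful person would: the job done as asked, in the order asked, and still so for the second after the job is handed in, with the robot touching nothing.
It also fails if it takes over 64 s, if anything falls off the work surface, if the arm or the gripper's body presses on something with over 40 N, if the wrist force passes 120 N, or if a joint passes its speed limit or range.

## Working session

There is one attempt and no reset: what is moved stays moved. The work goes in short steps, Python scripts to look and compute and a tool call to move; the robot and the scene stay as the last step left them, time stands still between calls to the robot, and variables do not carry over. Pictures are saved under pics/ and viewed, and the job is handed in when it is done.

Besides the shell and the picture viewer there is one more tool, called by a JSON object that holds its "name" and its "arguments". jog_arm: Moves the arm, as the interface text tells. Its arguments: {"type":"object","properties":{"turn":{"type":"array","items":{"type":"array","items":{"type":"number"}}},"dp":{"type":"array","items":{"type":"array","items":{"type":"number"}}},"gripper":{"type":"array","items":{"type":"number"}},"grip_force":{"type":"number"}},"required":["turn","dp","gripper"]}

```bash
mkdir -p pics; ls; python3 - <<'E'
from cell import manip, camera, calibration, order
import cv2
print(manip.read_state(), manip.grip_point_offset)
for n in ["top","side","wrist"]:
    c=calibration(n); print(n,c)
    p,d=camera(n); cv2.imwrite(f"pics/{n}0.png",p[:,:,::-1])
    import numpy as np; np.save(f"pics/{n}0.npy",d)
E
```

```text
pics
{'clock': 0.0, 'joints': array([ 1.05443435e+00,  3.00490049e-01,  1.52160477e+00, -1.33500260e-05,
        1.32068763e+00, -6.65951394e-02]), 'qd': array([-6.06559876e-04,  4.22288779e-04, -4.32207910e-04,  3.02919996e-05,
        3.91549722e-04, -6.37631758e-04]), 'effort': array([-1.12049293e-03, -5.31815064e+01, -3.52725792e+01,  7.07434723e-02,
        2.44842202e-02, -1.25744891e-04]), 'eef_pos': array([238.9851893 , 495.06442027, 204.86591403]), 'eef_rot': array([ 3.08586505,  1.56960646, -2.07628745]), 'wrist_force': array([-0.55483696, -0.27764318, -0.29488434]), 'moment': array([0.02187764, 0.03241775, 0.02107878]), 'finger_gap': 93.84541838505291} 18.8
top {'K': array([[412.3491586 ,   0.        , 312.94435552],
       [  0.        , 412.3491586 , 192.95439195],
       [  0.        ,   0.        ,   1.        ]]), 'distortion': array([-0.09848546,  0.        ,  0.        ,  0.        ,  0.        ]), 'world_from_camera': array([[ 2.87519437e-02, -9.90018895e-01,  1.37970696e-01,
         4.54539757e+02],
       [-9.99567282e-01, -2.93338190e-02, -2.18548505e-03,
     
[... 727 characters left out ...]
   [ 0.00000000e+00,  0.00000000e+00,  0.00000000e+00,
         1.00000000e+00]])}
wrist {'K': array([[305.21893051,   0.        , 322.01214378],
       [  0.        , 305.21893051, 204.0392728 ],
       [  0.        ,   0.        ,   1.        ]]), 'distortion': array([-0.04882673,  0.        ,  0.        ,  0.        ,  0.        ]), 'world_from_camera': array([[ 4.35656953e-01,  8.63717848e-01,  2.53366333e-01,
         1.64167365e+02],
       [ 9.00112753e-01, -4.17971099e-01, -1.22870629e-01,
         5.29619603e+02],
       [-2.25750801e-04,  2.81587712e-01, -9.59535466e-01,
         3.85371804e+02],
       [ 0.00000000e+00,  0.00000000e+00,  0.00000000e+00,
         1.00000000e+00]])}
```

View pics/top0.png

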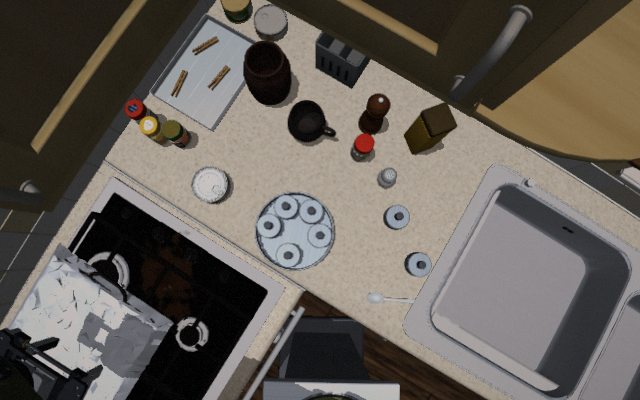

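View pics/side0.png

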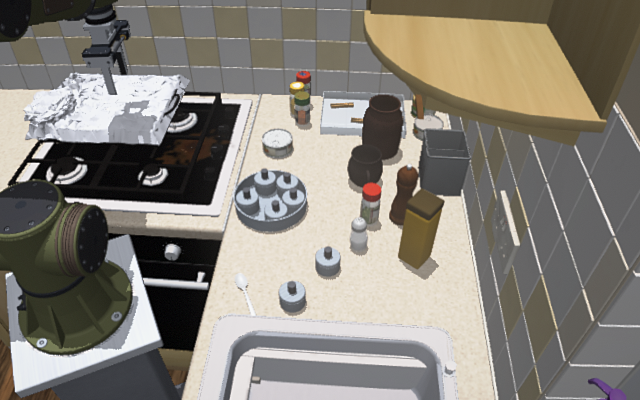

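View pics/wrist0.png

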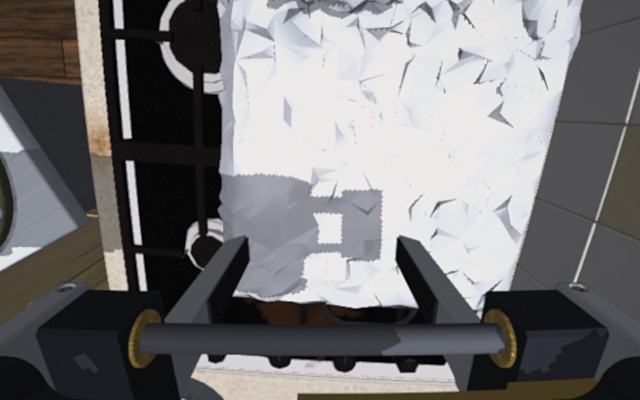

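The top view shows the tin at about (296,231), with five pots inside: (287,206), (311,210), (319,235), (288,254) and (268,226). The loose pots are at (397,217) and (418,265). I'll measure the knob tops next.

```bash
cat > h.py <<'E'
import numpy as np, cv2
from scipy import ndimage
def world(d,c,mask=None):
    h,w=d.shape; v,u=np.nonzero((d>0) if mask is None else (mask&(d>0)))
    n=cv2.undistortPoints(np.stack([u,v],1).astype(np.float64)[:,None],c["K"],c["distortion"])[:,0]
    z=d[v,u].astype(float); P=np.c_[n*z[:,None],z]; T=c["world_from_camera"]
    return P@T[:3,:3].T+T[:3,3],u,v
def cast(u,v,c,zp):
    n=cv2.undistortPoints(np.array([[[u,v]]],float),c["K"],c["distortion"])[0,0]
    T=c["world_from_camera"]; r=T[:3,:3]@np.array([n[0],n[1],1]); t=(zp-T[2,3])/r[2]; return T[:3,3]+t*r
def knobs(d,c,lo=57,hi=75,roi=(250,650,-250,250),amin=8):
    P,u,v=world(d,c); m=np.zeros(d.shape,bool); img=np.full(d.shape+(3,),np.nan); img[v,u]=P
    s=(P[:,2]>lo)&(P[:,2]<hi)&(P[:,0]>roi[0])&(P[:,0]<roi[1])&(P[:,1]>roi[2])&(P[:,1]<roi[3])
    m[v[s],u[s]]=1
    L,n=ndimage.label(m); out=[]
    for i in range(1,n+1):
        q=img[L==i]
        if len(q)<amin: continue
        vv,uu=np.nonzero(L==i)
        top=q[q[:,2]>np.percentile(q[:,2],50)-3]
        out.append((len(q),uu.mean().round(1),vv.mean().round(1),np.r_[top.mean(0),(top[:,:2].max(0)+top[:,:2].min(0))/2, np.ptp(top[:,:2],axis=0)].round(1)))
    return out
E
python3 - <<'E'
from h import *
from cell import calibration
for n in ["top","side"]:
    d=np.load(f"pics/{n}0.npy"); c=calibration(n)
    for k in knobs(d,c): print(n,*k)
    P,u,v=world(d,c); s=(abs(P[:,0]-450)<120)&(abs(P[:,1]-90)<110); print(np.histogram(P[s,2],bins=np.arange(-10,90,4)))
p=cv2.imread("pics/top0.png"); cv2.imwrite("pics/topz.png",cv2.resize(p[180:290,230:450],None,fx=3.6,fy=3.6,interpolation=cv2.INTER_CUBIC))
E
```

```text
top 25 384.2 180.1 [ 618.1 -104.    65.9  619.7 -108.4   15.6   25.3]
top 53 284.6 204.8 [554.2 119.7  68.5 554.6 119.8  15.9  15.7]
top 51 310.3 209.6 [544.8  61.6  68.5 545.1  61.2  16.   15.8]
top 54 399.1 215.5 [ 537.7 -139.2   66.5  537.5 -139.4   16.1   16.1]
top 52 267.6 224.5 [508.9 155.6  68.9 508.6 156.   15.6  15.8]
top 50 319.0 234.4 [490.1  40.7  68.6 489.8  40.6  15.7  13.7]
top 47 287.2 254.7 [443.4 109.6  68.7 443.7 109.   15.5  15.8]
top 57 421.3 264.8 [ 428.8 -189.8   66.3  429.2 -189.5   15.5   16.4]
(array([  31,  403, 3263, 1842,  521,  514,   54,   35,   31,   27,   33,
         54,  325, 1513,  369,   11,    6,    4,   18,  186,   44,    0,
          0,    0]), array([-10,  -6,  -2,   2,   6,  10,  14,  18,  22,  26,  30,  34,  38,
        42,  46,  50,  54,  58,  62,  66,  70,  74,  78,  82,  86]))
side 41 263.9 171.7 [507.2 151.2  65.  507.9 150.3  16.8  19.4]
side 41 286.5 175.5 [552.8 114.2  65.1 553.5 114.9  16.5  16.2]
side 51 292.6 190.5 [543.9  57.6  67.1 544.   58.   16.2  18.2]
side 40 245.6 190.8 [441.8 104.8  65.8 441.9 106.2  16.   17.1]
side 52 274.9 203.1 [489.2  36.2  67.  489.8  38.   16.1  20.8]
side 87 358.2 230.8 [ 622.  -125.8   67.6  626.5 -120.6   32.2   25.5]
side 56 327.3 249.6 [ 536.6 -143.2   65.   536.9 -142.    15.8   18.6]
side 69 291.1 285.0 [ 428.5 -194.5   64.5  428.5 -194.7   16.1   17.5]
(array([  64,  754, 1776,  435,  512,  287,  150,  167,  187,  189,  211,
        245,  543,  665,   92,   47,   41,   44,   78,   87,    4,    0,
          0,    0]), array([-10,  -6,  -2,   2,   6,  10,  14,  18,  22,  26,  30,  34,  38,
        42,  46,  50,  54,  58,  62,  66,  70,  74,  78,  82,  86]))
```

View pics/topz.png

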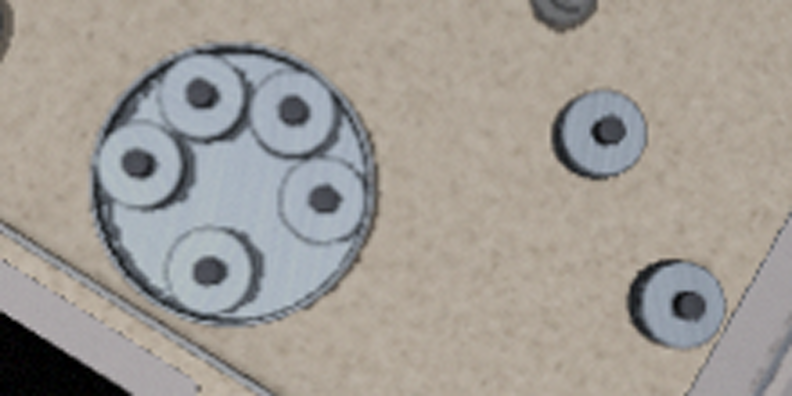

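```bash
cat >> h.py <<'E'
from scipy.spatial.transform import Rotation as Rn
def Rs(s): 
    return Rn.from_euler('xyz',s["eef_rot"]).as_matrix()
def jaw(R): return np.degrees(np.arctan2(R[1,2],R[0,2]))
def Rdown(a):
    a=np.radians(a); x=np.array([0,0,-1.]); z=np.array([np.cos(a),np.sin(a),0]); return np.c_[x,np.cross(z,x),z]
def plan(p0,R0,p1,a1,n,level=True):
    "rows for straight path to p1 with jaw angle a1 (nearest mod 180 unless level False)"
    a0=jaw(R0)
    if level: a1=a0+((a1-a0+90)%180-90)
    T1=Rdown(a1); rv=Rn.from_matrix(R0.T@T1).as_rotvec()/n
    p=np.array(p0,float);R=R0.copy(); d=(np.array(p1)-p)/n
    for i in range(n):
        print("turn",np.degrees(rv).round(1),"dp",(R.T@d/10).round(2)); R=R@Rn.from_rotvec(rv).as_matrix()
E
python3 - <<'E'
from h import *
from cell import calibration,manip
from scipy.optimize import least_squares
top=np.array([[508.9,155.6],[554.2,119.7],[544.8,61.6],[490.1,40.7]])
side=np.array([[507.2,151.2],[552.8,114.2],[543.9,57.6],[489.2,36.2]])
ff=dict(top=[443.4,109.6],side=[441.8,104.8])
for n,q in (("top",top),("side",side)):
    f=lambda x:(np.c_[x[0]+59*np.cos(x[2]-np.arange(4)*np.pi/3),x[1]+59*np.sin(x[2]-np.arange(4)*np.pi/3)]-q).ravel()
    r=least_squares(f,[499,98,1.4]); e=np.array(ff[n])-r.x[:2]
    print(n,r.x[:2],np.degrees(r.x[2]),r.fun.round(1),"fifth",np.hypot(*e),np.degrees(np.arctan2(e[1],e[0])))
d=np.load("pics/top0.npy");P,u,v=world(d,calibration("top"))
for z0,z1 in((110,200),(200,400),(400,900)):
    s=(P[:,2]>z0)&(P[:,2]<z1); H,_,_=np.histogram2d(P[s,0],P[s,1],bins=[np.arange(200,850,50),np.arange(-350,400,50)]); print(z0,z1,"rows x200.., cols y-350..");print(H.astype(int))
s=manip.read_state(); R=Rs(s); print(R.round(3),jaw(R))
E
```

```text
top [499.27384992  98.44089743] 80.89928507599039 [-0.3  1.1  0.2 -0.2  0.3 -0.4 -0.2 -0.5] fifth 56.97729964518574 168.70551656674098
side [498.03409891  93.74770973] 81.11087882830775 [-0.   0.8  0.3  0.8  0.1 -0.9 -0.3 -0.7] fifth 57.309920609619994 168.88077268770292
110 200 rows x200.., cols y-350..
[[  0   0   0   0   0   0   0   0   0   0   0   0   0   0]
 [  0   0   0   0   0   0   0   0   0   0   0   0   0   0]
 [  0   0   0   0   0   0   0   0   0   0   0   0   0   0]
 [  0   0   0   0   0   0   0   0   0   0   0   0   0   0]
 [  0   0   0   0   0   0   0   0   0   0   0   0   0   0]
 [  0   0   0   0   0   0   0   0   0   0   0   0   0   0]
 [  0   0   0   0   0   0   0   0   0   0   0   0   0   0]
 [  0   0   0   0   0   0   0   0   0   0   0   0   0   0]
 [  0   0   0   0   0   0   0   0   0   0   0   0   0   0]
 [  0   0   3 114   0   1   0   0   0   0   0   0   0   0]
 [  0   0 343 592   0  79   1   0   0   0   0   0   0   0]
 [  0   0  46  33   4 406   0   0   0   0   0   0   0   0]]
200 400 rows x200.., cols y-350..
[[0 0 0 0 0 0 0 0 0 0 0 0 0 0]
 [0 0 0 0 0 0 0 0 0 
[... 623 characters left out ...]
  0    0    0    0    0]
 [   0    0    0    0    0    0    0    0    0    0    0    0    0    0]
 [   0    0    0    0    0    0    0    0    0    0    0    0    0  864]
 [   0    0    0    0    0    0    0    0    0    0    0    0    0 4182]
 [ 176 1498 1672 1362  438  817    0    0    0    0    0    0 2673 4477]
 [ 285 1626 1768 1513 6315 7012  291    0    0    0    0    0 8869    0]
 [ 466 1535 1039   61    0  601 4054 2053    0    0    0 2183 1876    0]
 [ 645  616    4    0    0    0    0  262  915   65    0  824    0    0]
 [  71    0    0    0    0    0    0    0    0   22    0   13    0    0]]
[[-0.    -0.901  0.435]
 [-0.001  0.435  0.901]
 [-1.     0.    -0.001]] 64.22715883275062
```

```bash
python3 - <<'E'
from h import *
from cell import manip
s=manip.read_state(); plan(s["eef_pos"],Rs(s),[442.5,107.3,195],79,8)
E
```

```text
turn [-1.8 -0.  -0. ] dp [ 0.13 -4.4  -3.26]
turn [-1.8 -0.  -0. ] dp [ 0.13 -4.29 -3.4 ]
turn [-1.8 -0.  -0. ] dp [ 0.13 -4.18 -3.54]
turn [-1.8 -0.  -0. ] dp [ 0.13 -4.06 -3.67]
turn [-1.8 -0.  -0. ] dp [ 0.13 -3.94 -3.8 ]
turn [-1.8 -0.  -0. ] dp [ 0.13 -3.82 -3.92]
turn [-1.8 -0.  -0. ] dp [ 0.13 -3.69 -4.04]
turn [-1.8 -0.  -0. ] dp [ 0.13 -3.56 -4.16]
```

{"name": "jog_arm", "arguments": {"turn": [[-1.8, 0, 0], [-1.8, 0, 0], [-1.8, 0, 0], [-1.8, 0, 0], [-1.8, 0, 0], [-1.8, 0, 0], [-1.8, 0, 0], [-1.8, 0, 0]], "dp": [[0.13, -4.4, -3.26], [0.13, -4.3, -3.4], [0.13, -4.2, -3.5], [0.13, -4.1, -3.7], [0.13, -3.9, -3.8], [0.13, -3.8, -3.9], [0.13, -3.7, -4.0], [0.13, -3.6, -4.2]], "gripper": [0.62, 0.62, 0.62, 0.62, 0.62, 0.62, 0.62, 0.62], "grip_force": 15}}

```text
clock: 1.15
eef_pos: [447.3, 97.7, 193.5]
eef_rot: [2.85, 1.569, -2.047]
wrist_force: [0.8, -0.1, -0.6]
finger_gap: 35.5
```

```bash
python3 - <<'E'
from h import *
from cell import manip,camera,calibration
s=manip.read_state(); print(s["clock"],s["eef_pos"],jaw(Rs(s)),s["finger_gap"])
p,d=camera("wrist"); c=calibration("wrist"); cv2.imwrite("pics/w1.png",p[:,:,::-1]); np.save("pics/w1.npy",d)
for k in knobs(d,c,lo=58,hi=80): print(*k)
plan(s["eef_pos"],Rs(s),[442.5,107.3,100],79,3)
E
```

```text
1.15 [447.3471059   97.72266904 193.53956736] 79.43101807847886 35.53238691170034
249 332.2 190.5 [444.  103.   68.8 444.4 102.9  17.8  17.1]
250 67.2 225.8 [ 429.2 -196.4   66.7  429.4 -197.3   16.8   17.7]
245 383.7 238.9 [508.2 148.8  68.5 509.1 149.   18.3  17. ]
98 274.4 237.8 [485.2  30.7  68.2 487.3  31.8  11.6  15.4]
227 305.2 281.8 [544.2  53.8  68.5 544.8  53.6  16.7  16.9]
73 350.9 281.4 [553.4 105.5  68.5 554.  105.1  14.9   5.4]
215 140.8 301.9 [ 537.  -146.4   66.7  537.7 -147.5   17.5   18.7]
turn [ 0.1 -0.  -0. ] dp [3.12 0.22 0.29]
turn [ 0.1 -0.  -0. ] dp [3.12 0.22 0.29]
turn [ 0.1 -0.  -0. ] dp [3.12 0.22 0.29]
```

View pics/w1.png

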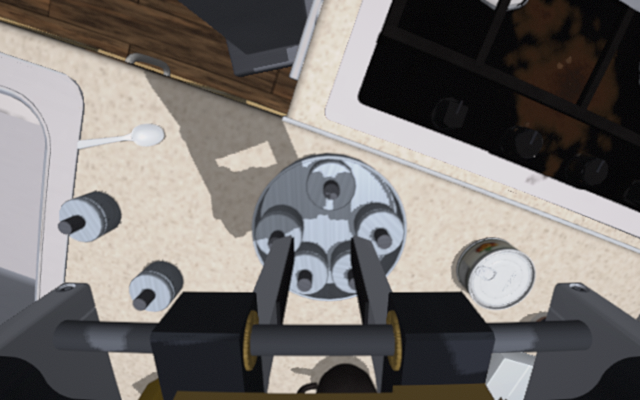

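The wrist view shows the fifth pot at (332,190), at the wall nearest the robot, with the fingers above the tin. The cameras disagree by a few mm in y, so I'll descend and look again once the arm is at rest.

{"name": "jog_arm", "arguments": {"turn": [[0, 0, 0], [0, 0, 0], [0, 0, 0]], "dp": [[4.0, 0.3, 0.3], [4.2, 0.2, 0.3], [0, 0, 0]], "gripper": [0.62, 0.62, 0.62]}}

```text
clock: 1.58
eef_pos: [446.3, 97.6, 109.5]
eef_rot: [-3.014, 1.568, -1.634]
wrist_force: [-0.6, -0.1, 1.1]
finger_gap: 35.5
```

```bash
python3 - <<'E'
from h import *
from cell import manip,camera,calibration
s=manip.read_state(); print(s["clock"],s["eef_pos"],jaw(Rs(s)),s["finger_gap"],s["qd"].round(3))
p,d=camera("wrist"); c=calibration("wrist"); cv2.imwrite("pics/w2.png",p[:,:,::-1]); np.save("pics/w2.npy",d)
for k in knobs(d,c,lo=58,hi=80): print(*k)
plan(s["eef_pos"],Rs(s),[443,106,48],79,2)
print(manip.read_state()["eef_pos"])
E
```

```text
1.575 [446.31403349  97.59857337 109.5362738 ] 79.1056885882481 35.513643236728974 [-0.009 -0.044 -0.055 -0.002  0.028 -0.002]
479 335.7 216.5 [442.8 107.8  70.8 443.3 107.9  17.8  17.3]
208 4.9 260.2 [ 430.1 -186.2   64.2  429.5 -188.    16.6    9.4]
482 403.5 278.5 [507.6 153.8  70.9 508.2 153.9  17.3  17.4]
70 255.3 278.9 [484.7  32.2  70.3 485.9  32.5  10.3   7.6]
70 301.7 322.3 [537.7  60.1  61.1 539.2  58.9   7.1  15.3]
20 358.8 322.5 [547.5 110.4  61.4 548.5 110.    5.3   4.6]
turn [ 0.1 -0.1  0. ] dp [3.08 0.24 0.39]
turn [ 0.1 -0.1  0. ] dp [3.08 0.24 0.39]
[447.36271006  97.74894168 111.32693403]
```

View pics/w2.png

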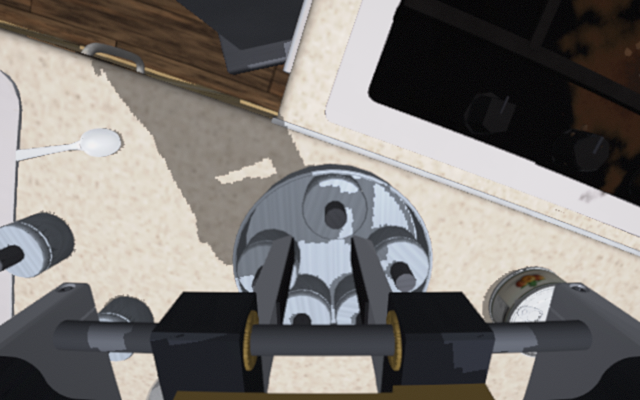

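{"name": "jog_arm", "arguments": {"turn": [[0, 0, 0], [0, 0, 0], [0, 0, 0]], "dp": [[1.5, 0.6, 0.9], [1.3, 0, 0], [0, 0, 0]], "gripper": [0.62, 0.62, 0.62]}}

```text
clock: 2.0
eef_pos: [444.4, 109.0, 84.5]
eef_rot: [-1.656, 1.563, -0.274]
wrist_force: [0.2, 0.7, -0.1]
finger_gap: 35.7
```

```bash
python3 - <<'E'
from h import *
from cell import manip,camera,calibration
s=manip.read_state(); print(s["clock"],s["eef_pos"],jaw(Rs(s)),s["finger_gap"],s["qd"].round(3))
p,d=camera("wrist"); c=calibration("wrist"); cv2.imwrite("pics/w3.png",p[:,:,::-1]); np.save("pics/w2.npy",d)
for k in knobs(d,c,lo=58,hi=80): print(*k)
s=manip.read_state()
plan(s["eef_pos"],Rs(s),[443,107.5,48],79,2)
print(manip.read_state()["eef_pos"])
E
```

```text
2.0 [444.41473995 108.99162733  84.45057056] 79.16182715643626 35.720970124944216 [ 0.008 -0.016 -0.013 -0.001  0.008  0.004]
570 321.8 233.0 [441.5 107.9  69.5 442.  107.5  17.   17.9]
57 397.2 289.3 [499.8 155.6  61.7 500.7 156.1   4.3  10.4]
12 243.3 290.8 [480.6  38.2  58.6 480.5  38.3   2.3   6.7]
262 284.7 361.5 [544.   57.7  69.6 544.4  57.8  16.5  17.4]
216 357.6 360.6 [554.  115.6  69.6 554.9 115.9  14.3  17.4]
turn [ 0.1 -0.   0.2] dp [ 1.85  0.08 -0.09]
turn [ 0.1 -0.   0.2] dp [ 1.85  0.08 -0.09]
[444.6955744  109.02010693  84.94205927]
```

View pics/w3.png

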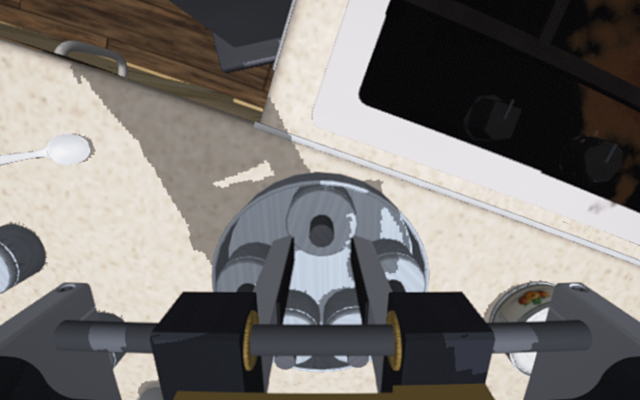

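The knob at (322,233) sits midway between the fingertips at about (292,240) and (352,240). I'll descend.

{"name": "jog_arm", "arguments": {"turn": [[0, 0, 0], [0, 0, 0], [0, 0, 0]], "dp": [[2.0, 0.15, -0.1], [1.4, 0, 0], [0, 0, 0]], "gripper": [0.62, 0.62, 0.62]}}

```text
clock: 2.42
eef_pos: [444.4, 108.3, 51.3]
eef_rot: [-1.526, 1.56, -0.144]
wrist_force: [0.1, -0.1, -0.9]
finger_gap: 36.0
```

```bash
cat > st.py <<'E'
from h import *
from cell import manip
def st(n=1):
    s=manip.read_state(); R=Rs(s)
    print(round(s["clock"],2),"p",s["eef_pos"].round(1),"jaw",jaw(R).round(1),"xaxis",R[:,0].round(3),"gap",round(s["finger_gap"],1),"F",s["wrist_force"].round(1),"qd",abs(s["qd"]).max().round(3)); return s,R
if __name__=="__main__": st()
E
python3 st.py
```

```text
2.42 p [444.4 108.3  51.3] jaw 79.2 xaxis [ 0.01  -0.002 -1.   ] gap 36.0 F [ 0.1 -0.1 -0.9] qd 0.015
```

{"name": "jog_arm", "arguments": {"turn": [[0, 0, 0], [0, 0, 0], [0, 0, 0], [0, 0, 0], [0, 0, 0]], "dp": [[0.3, 0, 0], [0, 0, 0], [0, 0, 0], [0, 0, 0], [0, 0, 0]], "gripper": [0.62, 1, 1, 1, 1], "grip_force": 10}}

```text
clock: 3.05
eef_pos: [445.3, 108.4, 49.7]
eef_rot: [-1.475, 1.558, -0.094]
wrist_force: [0.4, -0.8, -0.5]
finger_gap: 17.6
```

```bash
python3 - <<'E'
from st import *
s,R=st(); print(s["joints"].round(2))
from cell import camera,calibration
for n in ("top","side","wrist"):
    p,d=camera(n); c=calibration(n); cv2.imwrite(f"pics/{n}4.png",p[:,:,::-1])
    for k in knobs(d,c,roi=(400,600,0,200)): print(n,*k)
E
```

```text
3.05 p [445.3 108.4  49.7] jaw 79.2 xaxis [ 0.013 -0.001 -1.   ] gap 17.6 F [ 0.4 -0.8 -0.5] qd 0.002
[ 0.16  0.3   1.93 -0.    0.9  -1.22]
top 51 284.6 204.7 [554.3 120.1  68.8 554.4 119.7  15.9  15.8]
top 50 310.4 209.5 [544.9  61.4  68.5 545.   61.2  16.1  15.8]
top 52 267.7 224.5 [508.9 155.8  68.7 508.6 155.9  15.9  15.9]
top 50 319.0 234.4 [490.2  40.5  68.4 489.9  40.7  15.7  13.7]
side 29 264.9 171.6 [509.2 150.5  65.  509.4 150.8  13.3  14.9]
side 43 286.5 175.7 [551.9 113.8  65.6 552.3 114.2  18.   14.3]
side 53 292.7 190.6 [543.7  57.6  66.7 544.1  58.6  16.   18.9]
side 39 247.4 194.7 [440.5  88.1  68.5 440.5  92.8  17.   16. ]
side 49 274.8 203.0 [489.   36.5  66.5 489.5  37.2  15.5  19.9]
wrist 1363 322.0 250.9 [439.2 108.1  69.7 440.5 108.9  19.5  40.2]
```

View pics/wrist4.png

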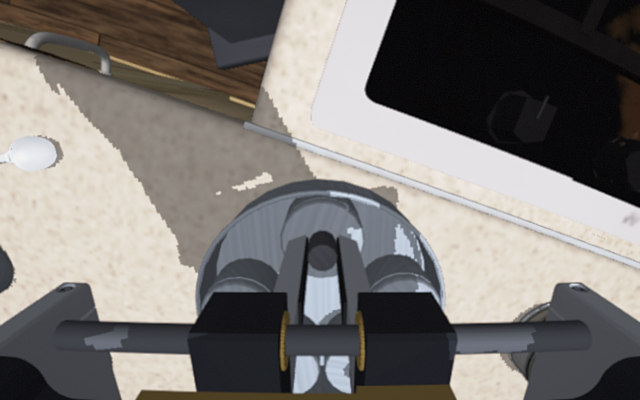

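```bash
python3 - <<'E'
from st import *
s,R=st(); plan(s["eef_pos"],R,[444,108.4,48.5],-11.3,9,level=False)
E
```

```text
3.2 p [445.3 108.4  49.6] jaw 79.2 xaxis [ 0.012 -0.001 -1.   ] gap 17.5 F [-0.3  0.1 -1.2] qd 0.002
turn [10.   0.1  0.1] dp [ 0.01  0.01 -0.  ]
turn [10.   0.1  0.1] dp [ 0.01  0.01 -0.01]
turn [10.   0.1  0.1] dp [ 0.01  0.01 -0.01]
turn [10.   0.1  0.1] dp [ 0.01  0.01 -0.01]
turn [10.   0.1  0.1] dp [ 0.01  0.01 -0.01]
turn [10.   0.1  0.1] dp [ 0.01  0.01 -0.01]
turn [10.   0.1  0.1] dp [ 0.01  0.   -0.01]
turn [10.   0.1  0.1] dp [ 0.01  0.   -0.01]
turn [10.   0.1  0.1] dp [ 0.01 -0.   -0.01]
```

{"name": "jog_arm", "arguments": {"turn": [[0, 0, 0], [0, 0, 0], [10, 0, 0.3], [10, 0, 0.3], [10, 0, 0.3], [10, 0, 0], [10, 0, 0], [10, 0, 0]], "dp": [[0, 0, 0], [0, 0, 0], [0, 0, 0], [0, 0, 0], [0, 0, 0], [0, 0, 0], [0, 0, 0], [0, 0, 0]], "gripper": [0.62, 0.62, 0.62, 0.62, 0.62, 0.62, 0.62, 0.62]}}

```text
clock: 4.2
eef_pos: [445.6, 108.5, 49.8]
eef_rot: [1.5, 1.565, 1.802]
wrist_force: [-0.1, -0.0, -0.5]
finger_gap: 35.7
```

```bash
python3 - <<'E'
from st import *
s,R=st(); plan(s["eef_pos"],R,[443.5,108.4,48.5],-11.3,4,level=False)
E
```

```text
4.2 p [445.6 108.5  49.8] jaw 17.3 xaxis [-0.001  0.006 -1.   ] gap 35.7 F [-0.1 -0.  -0.5] qd 1.433
turn [ 7.1 -0.  -0.1] dp [ 0.03  0.01 -0.05]
turn [ 7.1 -0.  -0.1] dp [ 0.03  0.01 -0.05]
turn [ 7.1 -0.  -0.1] dp [ 0.03  0.   -0.05]
turn [ 7.1 -0.  -0.1] dp [ 0.03 -0.01 -0.05]
```

{"name": "jog_arm", "arguments": {"turn": [[8, 0, 0], [8, 0, 0], [6, 0, 0], [0, 0, 0], [0, 0, 0], [0, 0, 0], [0, 0, 0], [0, 0, 0]], "dp": [[0.05, 0, -0.1], [0, 0, 0], [0, 0, 0], [0, 0, 0], [0, 0, 0], [0, 0, 0], [0, 0, 0], [0, 0, 0]], "gripper": [0.62, 0.62, 0.62, 0.62, 1, 1, 1, 1]}}

```text
clock: 5.2
eef_pos: [444.6, 108.2, 49.3]
eef_rot: [1.899, 1.565, 1.808]
wrist_force: [0.7, -0.2, -0.5]
finger_gap: 17.7
```

```bash
python3 - <<'E'
from st import *
s,R=st(); print(s["joints"].round(2))
E
```

```text
5.2 p [444.6 108.2  49.3] jaw -5.2 xaxis [-0.001  0.006 -1.   ] gap 17.7 F [ 0.7 -0.2 -0.5] qd 0.004
[0.15 0.3  1.92 0.01 0.91 0.24]
```

{"name": "jog_arm", "arguments": {"turn": [[0, 0, 0], [0, 0, 0]], "dp": [[-0.8, 0, 0], [0, 0, 0]], "gripper": [1, 1], "grip_force": 20}}

```text
clock: 5.45
eef_pos: [444.7, 108.1, 58.0]
eef_rot: [1.876, 1.565, 1.785]
wrist_force: [-0.3, -0.1, -0.2]
finger_gap: 17.4
```

```bash
python3 - <<'E'
from st import *
s,R=st(); plan(s["eef_pos"],R,[455.1,134.0,s["eef_pos"][2]],jaw(R),2,level=False)
E
```

```text
5.45 p [444.7 108.1  58. ] jaw -5.2 xaxis [-0.001  0.006 -1.   ] gap 17.4 F [-0.3 -0.1 -0.2] qd 0.011
turn [-0.  -0.1 -0.2] dp [0.01 1.33 0.4 ]
turn [-0.  -0.1 -0.2] dp [0.   1.33 0.4 ]
```

{"name": "jog_arm", "arguments": {"turn": [[0, 0, -0.2], [0, 0, -0.2], [0, 0, 0]], "dp": [[0, 1.3, 0.4], [0, 1.3, 0.4], [0, 0, 0]], "gripper": [1, 1, 1]}}

```text
clock: 5.82
eef_pos: [455.9, 135.5, 58.2]
eef_rot: [-2.317, 1.569, -2.407]
wrist_force: [-0.4, -0.3, -0.9]
finger_gap: 17.8
```

```bash
python3 - <<'E'
from st import *
for i in range(1): s,R=st()
plan(s["eef_pos"],R,[455.1,134.0,s["eef_pos"][2]],jaw(R),1,level=False)
from cell import camera
p,d=camera("side"); cv2.imwrite("pics/s5.png",cv2.resize(p[120:270,180:400,::-1],None,fx=3.6,fy=3.6)); st()
E
```

```text
5.83 p [455.9 135.5  58.2] jaw -5.2 xaxis [-0.002 -0.001 -1.   ] gap 17.8 F [-0.4 -0.3 -0.9] qd 0.008
turn [ 0.  -0.1  0.1] dp [ 0.   -0.15 -0.07]
5.88 p [455.7 135.1  58.1] jaw -5.2 xaxis [-0.002 -0.001 -1.   ] gap 17.8 F [-0.1 -0.2 -0.7] qd 0.016
```

View pics/s5.png

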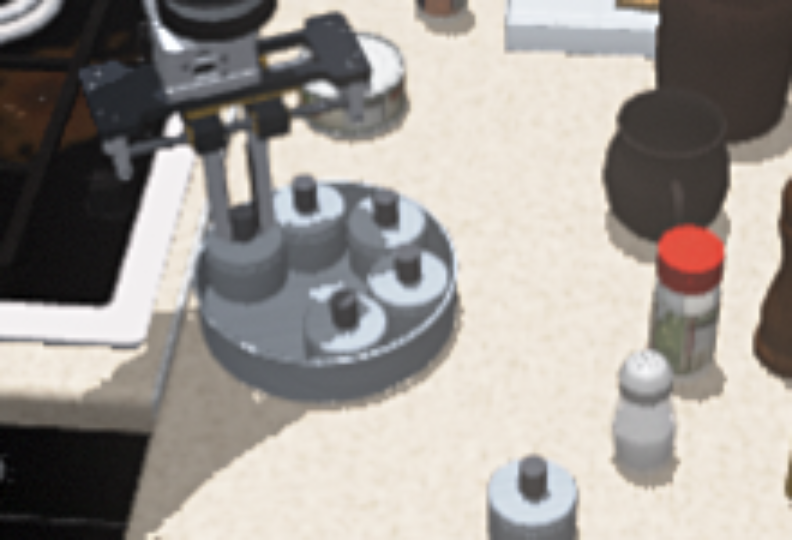

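The pot is held at the knob, a few mm above the tin floor and next to its neighbour. I'll lower it now.

{"name": "jog_arm", "arguments": {"turn": [[0, 0, 0], [0, 0, 0], [0, 0, 0]], "dp": [[0.4, -0.1, -0.05], [0.4, 0, 0], [0, 0, 0]], "gripper": [1, 1, 1]}}

```text
clock: 6.25
eef_pos: [454.7, 133.7, 49.3]
eef_rot: [-2.478, 1.568, -2.569]
wrist_force: [-0.2, 0.5, -0.2]
finger_gap: 17.5
```

```bash
python3 st.py
```

```text
6.25 p [454.7 133.7  49.3] jaw -5.2 xaxis [-0.002 -0.002 -1.   ] gap 17.5 F [-0.2  0.5 -0.2] qd 0.002
```

{"name": "jog_arm", "arguments": {"turn": [[0, 0, 0], [0, 0, 0], [0, 0, 0], [0, 0, 0], [0, 0, 0]], "dp": [[0, 0, 0], [0, 0, 0], [-2.5, 0, 0], [-5, 0, 0], [-3, -4, 0]], "gripper": [0.62, 0.62, 0.62, 0.62, 0.62]}}

```text
clock: 6.88
eef_pos: [450.4, 94.1, 155.6]
eef_rot: [-2.68, 1.564, -2.768]
wrist_force: [-0.2, -1.2, -0.4]
finger_gap: 35.8
```

```bash
python3 - <<'E'
from st import *
s,R=st()
plan(s["eef_pos"],R,[537.5,-140,130],-5,5,level=False)
E
```

```text
6.88 p [450.4  94.1 155.6] jaw -5.1 xaxis [-0.006 -0.002 -1.   ] gap 35.8 F [-0.2 -1.2 -0.4] qd 0.707
turn [-0.  -0.1  0. ] dp [ 0.51 -4.51  2.15]
turn [-0.  -0.1  0. ] dp [ 0.51 -4.51  2.15]
turn [-0.  -0.1  0. ] dp [ 0.51 -4.51  2.15]
turn [-0.  -0.1  0. ] dp [ 0.51 -4.51  2.15]
turn [-0.  -0.1  0. ] dp [ 0.51 -4.51  2.15]
```

{"name": "jog_arm", "arguments": {"turn": [[0, 0, 0], [0, 0, 0], [0, 0, 0], [0, 0, 0], [0, 0, 0], [0, 0, 0]], "dp": [[0.5, -4.5, 2.1], [0.5, -4.5, 2.1], [0.5, -4.5, 2.2], [0.5, -4.5, 2.2], [0.3, -3.0, 1.5], [0, 0, 0]], "gripper": [0.62, 0.62, 0.62, 0.62, 0.62, 0.62]}}

```text
clock: 7.62
eef_pos: [535.4, -132.9, 136.1]
eef_rot: [-1.001, 1.568, -1.091]
wrist_force: [0.0, 0.2, 0.4]
finger_gap: 35.7
```

```bash
python3 - <<'E'
from st import *
from cell import camera,calibration
s,R=st()
p,d=camera("top"); cv2.imwrite("pics/t6.png",cv2.resize(p[150:310,220:460,::-1],None,fx=3.3,fy=3.3,interpolation=cv2.INTER_CUBIC)); np.save("pics/t6.npy",d)
for k in knobs(d,calibration("top"),roi=(400,600,-230,200)): print(*k)
s,R=st()
p,d=camera("wrist"); 
for k in knobs(d,calibration("wrist"),roi=(400,600,-230,200)): print(*k)
s,R=st()
plan(s["eef_pos"],R,[538.7,-140.7,80],-5,2,level=False)
E
```

```text
7.62 p [ 535.4 -132.9  136.1] jaw -5.1 xaxis [ 0.001 -0.003 -1.   ] gap 35.7 F [0.  0.2 0.4] qd 0.021
53 284.6 204.8 [554.1 119.5  68.9 554.6 119.7  15.8  16. ]
50 310.4 209.5 [544.9  61.6  68.9 544.9  61.2  16.2  15.7]
53 267.7 224.5 [508.8 155.7  69.  508.6 155.9  15.7  16.1]
50 319.0 234.4 [490.2  40.6  68.6 489.8  40.7  15.7  13.7]
52 276.5 249.5 [454.  133.8  68.7 453.9 133.8  15.6  15.6]
7.67 p [ 535.2 -131.8  136.3] jaw -5.1 xaxis [ 0.001 -0.002 -1.   ] gap 35.4 F [-0.3 -0.1  0.2] qd 0.034
310 241.2 6.0 [488.6  32.8  68.9 488.5  33.   17.5   7.6]
356 325.7 222.4 [ 536.9 -141.3   67.1  537.  -142.    17.4   17.4]
328 216.1 281.8 [ 428.9 -191.6   66.8  428.6 -191.9   16.4   17.4]
7.72 p [ 535.1 -130.9  136.5] jaw -5.0 xaxis [ 0.001 -0.002 -1.   ] gap 35.5 F [0.1 0.8 0.7] qd 0.024
turn [-0.   0.   0.1] dp [ 2.82 -0.46  0.22]
turn [-0.   0.   0.1] dp [ 2.82 -0.47  0.22]
```

View pics/t6.png

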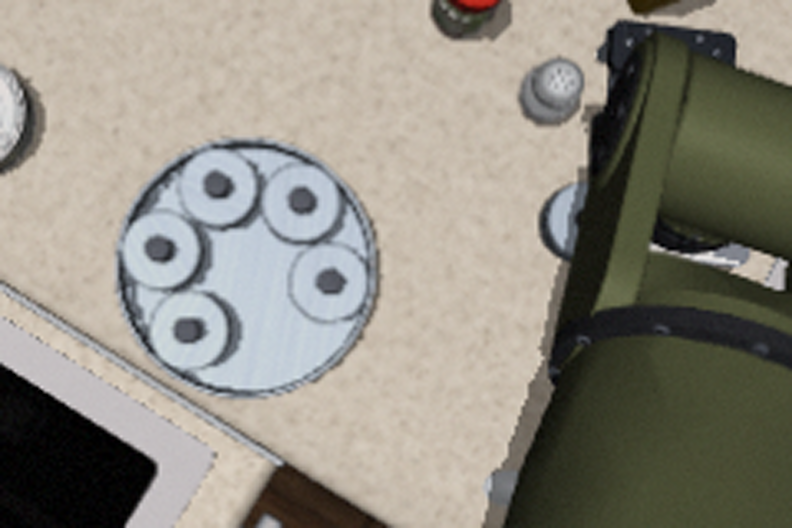

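{"name": "jog_arm", "arguments": {"turn": [[0, 0, 0], [0, 0, 0], [0, 0, 0]], "dp": [[2.8, -0.5, 0.2], [2.5, -0.4, 0.1], [0, 0, 0]], "gripper": [0.62, 0.62, 0.62]}}

```text
clock: 8.1
eef_pos: [537.3, -137.0, 83.8]
eef_rot: [-0.579, 1.567, -0.663]
wrist_force: [0.2, -0.2, -0.4]
finger_gap: 35.8
```

```bash
python3 - <<'E'
from st import *
from cell import camera,calibration
s,R=st()
p,d=camera("wrist"); cv2.imwrite("pics/w7.png",p[:,:,::-1])
for k in knobs(d,calibration("wrist"),roi=(400,600,-230,200)): print(*k)
s,R=st()
plan(s["eef_pos"],R,[538.,-139.8,46.8],-5,2,level=False)
E
```

```text
8.1 p [ 537.3 -137.    83.8] jaw -4.8 xaxis [ 0.003 -0.003 -1.   ] gap 35.8 F [ 0.2 -0.2 -0.4] qd 0.035
541 322.9 240.0 [ 537.6 -141.7   68.   537.5 -142.5   17.2   16.9]
8.15 p [ 538.  -137.1   85. ] jaw -4.8 xaxis [ 0.005 -0.003 -1.   ] gap 35.5 F [-0.3  0.5  0.5] qd 0.023
turn [0.1 0.2 0.1] dp [ 1.91 -0.13  0.  ]
turn [0.1 0.2 0.1] dp [ 1.91 -0.13  0.01]
```

View pics/w7.png

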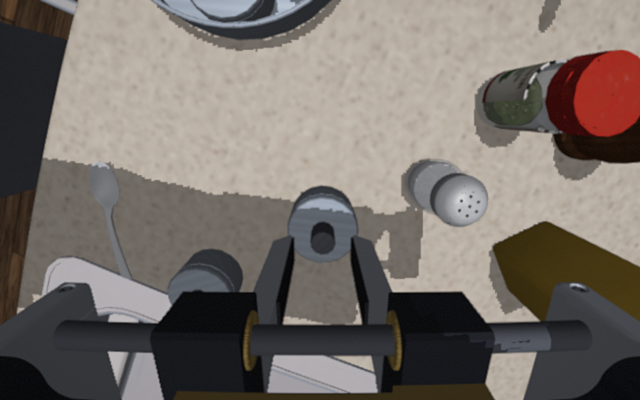

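The knob at (323,240) is centred between the fingers. The shaker at (460,200) is well clear.

{"name": "jog_arm", "arguments": {"turn": [[0, 0, 0], [0, 0, 0], [0, 0, 0], [0, 0, 0], [0, 0, 0], [0, 0, 0], [0, 0, 0]], "dp": [[2.0, -0.3, 0], [1.6, 0, 0], [0, 0, 0], [0, 0, 0], [0, 0, 0], [0, 0, 0], [0, 0, 0]], "gripper": [0.62, 0.62, 0.62, 1, 1, 1, 1], "grip_force": 10}}

```text
clock: 9.02
eef_pos: [540.3, -138.7, 53.8]
eef_rot: [-0.326, 1.558, -0.408]
wrist_force: [0.5, 0.6, -1.1]
finger_gap: 17.4
```

```bash
python3 st.py
```

```text
9.03 p [ 540.3 -138.7   53.8] jaw -4.7 xaxis [ 0.012 -0.005 -1.   ] gap 17.4 F [ 0.5  0.6 -1.1] qd 0.003
```

```bash
python3 - <<'E'
from st import *
s,R=st(); plan(s["eef_pos"],R,[540.3,-139.5,47],85,9,level=False)
E
```

```text
9.03 p [ 540.3 -138.7   53.8] jaw -4.7 xaxis [ 0.012 -0.005 -1.   ] gap 17.4 F [ 0.5  0.6 -1.1] qd 0.003
turn [-10.    0.    0.1] dp [ 0.08 -0.01 -0.  ]
turn [-10.    0.    0.1] dp [ 0.08 -0.01 -0.  ]
turn [-10.    0.    0.1] dp [ 0.08 -0.01 -0.  ]
turn [-10.    0.    0.1] dp [ 0.08 -0.01 -0.  ]
turn [-10.    0.    0.1] dp [ 0.08 -0.01 -0.01]
turn [-10.    0.    0.1] dp [ 0.08 -0.01 -0.01]
turn [-10.    0.    0.1] dp [ 0.08 -0.   -0.01]
turn [-10.    0.    0.1] dp [ 0.08 -0.   -0.01]
turn [-10.    0.    0.1] dp [ 0.08 -0.   -0.01]
```

{"name": "jog_arm", "arguments": {"turn": [[0, 0.6, 0.3], [0, 0, 0], [-10, 0, 0], [-10, 0, 0], [-10, 0, 0], [-10, 0, 0], [-10, 0, 0], [-10, 0, 0]], "dp": [[0, 0, 0], [0, 0, 0], [0.2, 0, 0], [0.2, 0, 0], [0.2, 0, 0], [0, 0, 0], [0, 0, 0], [0, 0, 0]], "gripper": [0.62, 0.62, 0.62, 0.62, 0.62, 0.62, 0.62, 0.62]}}

```text
clock: 10.02
eef_pos: [540.8, -139.0, 48.0]
eef_rot: [-0.518, 1.568, 0.48]
wrist_force: [-0.7, -0.4, 0.3]
finger_gap: 35.6
```

{"name": "jog_arm", "arguments": {"turn": [[-10, 0, 0], [-9, 0, 0], [-6, 0, 0], [0, 0, 0], [0, 0, 0]], "dp": [[0, 0, 0], [0, 0, 0], [0, 0, 0], [0, 0, 0], [0, 0, 0]], "gripper": [0.62, 0.62, 0.62, 0.62, 0.62]}}

```text
clock: 10.65
eef_pos: [541.1, -139.2, 48.1]
eef_rot: [-1.056, 1.568, 0.391]
wrist_force: [0.3, -0.4, -0.3]
finger_gap: 36.0
```

```bash
python3 st.py
```

```text
10.65 p [ 541.1 -139.2   48.1] jaw 82.9 xaxis [ 0.003  0.001 -1.   ] gap 36.0 F [ 0.3 -0.4 -0.3] qd 0.002
```

{"name": "jog_arm", "arguments": {"turn": [[0, 0, 0], [0, 0, 0], [0, 0, 0], [0, 0, 0], [0, 0, 0], [0, 0, 0], [0, 0, 0], [0, 0, 0]], "dp": [[0, 0, 0], [0, 0, 0], [0, 0, 0], [0, 0, 0], [-2, 0, 0], [-4, 0, 0], [-3.5, 0, 0], [0, 0, 0]], "gripper": [1, 1, 1, 1, 1, 1, 1, 1], "grip_force": 20}}

```text
clock: 11.65
eef_pos: [540.2, -139.1, 144.6]
eef_rot: [0.143, 1.569, 1.587]
wrist_force: [-0.3, -0.1, -1.9]
finger_gap: 17.3
```

```bash
python3 - <<'E'
from st import *
s,R=st(); plan(s["eef_pos"],R,[446,76.2,142],82.9,6,level=False)
E
```

```text
11.65 p [ 540.2 -139.1  144.6] jaw 82.7 xaxis [-0.     0.002 -1.   ] gap 17.3 F [-0.3 -0.1 -1.9] qd 0.044
turn [-0.  0. -0.] dp [0.05 2.01 3.36]
turn [-0.  0. -0.] dp [0.05 2.01 3.36]
turn [-0.  0. -0.] dp [0.05 2.01 3.36]
turn [-0.  0. -0.] dp [0.05 2.01 3.36]
turn [-0.  0. -0.] dp [0.05 2.   3.36]
turn [-0.  0. -0.] dp [0.04 2.   3.36]
```

{"name": "jog_arm", "arguments": {"turn": [[0, 0, 0], [0, 0, 0], [0, 0, 0], [0, 0, 0], [0, 0, 0], [0, 0, 0], [0, 0, 0], [0, 0, 0]], "dp": [[0, 1.5, 2.5], [0, 2, 3.4], [0, 2, 3.4], [0, 2, 3.4], [0, 2, 3.4], [0, 1.5, 2.5], [0, 0.5, 0.8], [0, 0, 0]], "gripper": [1, 1, 1, 1, 1, 1, 1, 1]}}

```text
clock: 12.65
eef_pos: [444.0, 73.6, 135.2]
eef_rot: [1.484, 1.558, 2.925]
wrist_force: [0.3, -0.4, -1.8]
finger_gap: 17.5
```

```bash
python3 - <<'E'
from st import *
s,R=st(); print(s["joints"].round(2)); plan(s["eef_pos"],R,[446,76.2,100],82.9,2,level=False)
E
```

```text
12.65 p [444.   73.6 135.2] jaw 82.6 xaxis [-0.013  0.003 -1.   ] gap 17.5 F [ 0.3 -0.4 -1.8] qd 0.009
[ 0.08  0.16  1.87  0.    1.13 -1.36]
turn [-0.1  0.  -0.4] dp [ 1.76 -0.1   0.14]
turn [-0.1  0.  -0.4] dp [ 1.76 -0.09  0.14]
```

{"name": "jog_arm", "arguments": {"turn": [[0, 0, -0.8], [0, 0, 0], [0, 0, 0]], "dp": [[1.5, -0.2, 0.3], [1.5, 0, 0], [0, 0, 0]], "gripper": [1, 1, 1]}}

```text
clock: 13.02
eef_pos: [446.9, 74.3, 103.2]
eef_rot: [-0.054, 1.57, 1.386]
wrist_force: [-0.9, 0.2, -1.8]
finger_gap: 17.5
```

```bash
python3 - <<'E'
from st import *
from cell import camera,calibration
s,R=st(); plan(s["eef_pos"],R,[446,76.2,70],82.9,2,level=False)
p,d=camera("wrist"); cv2.imwrite("pics/w8.png",p[:,:,::-1])
p,d=camera("side"); cv2.imwrite("pics/s8.png",cv2.resize(p[120:270,180:400,::-1],None,fx=3.6,fy=3.6,interpolation=cv2.INTER_CUBIC))
st()
E
```

```text
13.03 p [446.9  74.3 103.2] jaw 82.5 xaxis [ 0.     0.001 -1.   ] gap 17.5 F [-0.9  0.2 -1.8] qd 0.019
turn [-0.2  0.   0. ] dp [1.66 0.06 0.09]
turn [-0.2  0.   0. ] dp [1.66 0.06 0.09]
13.12 p [447.5  74.5 104.4] jaw 82.5 xaxis [ 0.002  0.001 -1.   ] gap 17.4 F [-0.  -0.6 -1.6] qd 0.012
```

View pics/w8.png

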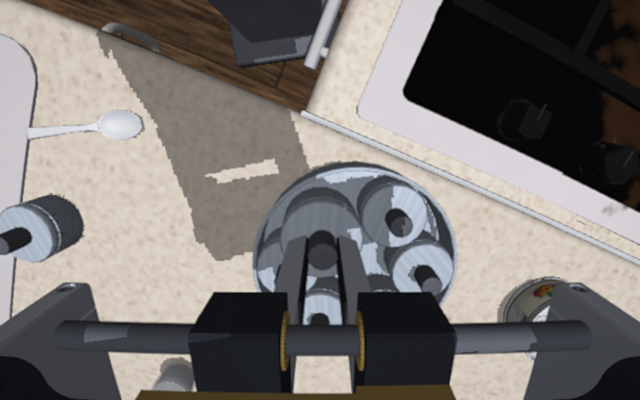

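View pics/s8.png

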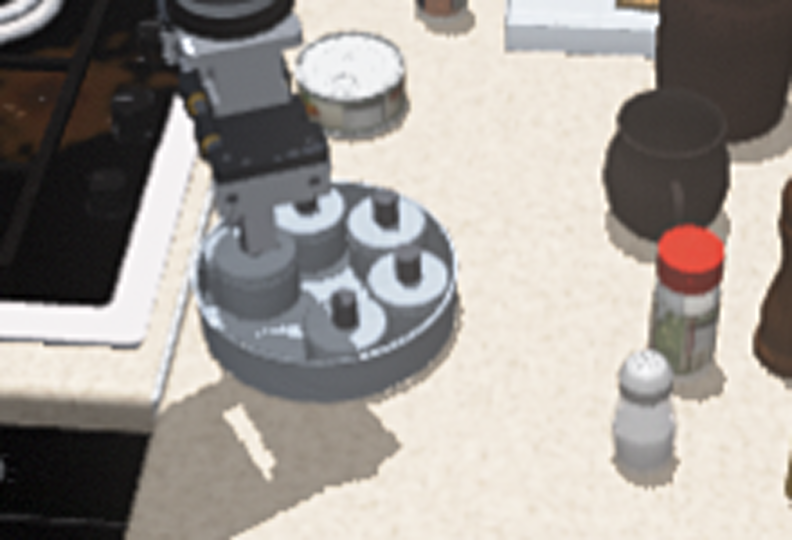

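{"name": "jog_arm", "arguments": {"turn": [[0, 0, 0], [0, 0, 0]], "dp": [[0.8, 0.12, 0.2], [0, 0, 0]], "gripper": [1, 1]}}

```text
clock: 13.38
eef_pos: [446.9, 76.6, 96.4]
eef_rot: [-1.155, 1.568, 0.285]
wrist_force: [0.2, 1.0, -1.8]
finger_gap: 17.3
```

```bash
python3 - <<'E'
from st import *
s,R=st(); plan(s["eef_pos"],R,[446,76.2,90],82.5,1,level=False)
E
```

```text
13.38 p [446.9  76.6  96.4] jaw 82.5 xaxis [ 0.003  0.001 -1.   ] gap 17.3 F [ 0.2  1.  -1.8] qd 0.017
turn [-0.   0.1  0.2] dp [ 0.64  0.09 -0.05]
```

{"name": "jog_arm", "arguments": {"turn": [[0, 0, 0.2], [0, 0, 0], [0, 0, 0]], "dp": [[0.8, 0.12, -0.05], [1.0, 0.05, 0], [0, 0, 0]], "gripper": [1, 1, 1]}}

```text
clock: 13.75
eef_pos: [445.2, 76.4, 77.3]
eef_rot: [0.121, 1.569, 1.56]
wrist_force: [-0.1, 0.5, -0.7]
finger_gap: 17.6
```

```bash
python3 - <<'E'
from st import *
s,R=st(); plan(s["eef_pos"],R,[446,76.2,60],82.5,2,level=False)
E
```

```text
13.75 p [445.2  76.4  77.3] jaw 82.5 xaxis [ 0.     0.001 -1.   ] gap 17.6 F [-0.1  0.5 -0.7] qd 0.007
turn [-0.  0. -0.] dp [ 0.87 -0.04 -0.01]
turn [-0.  0. -0.] dp [ 0.87 -0.04 -0.01]
```

{"name": "jog_arm", "arguments": {"turn": [[0, 0, 0], [0, 0, 0], [0, 0, 0]], "dp": [[0.9, -0.05, 0], [0.8, 0, 0], [0, 0, 0]], "gripper": [1, 1, 1]}}

```text
clock: 14.12
eef_pos: [445.6, 76.4, 58.9]
eef_rot: [0.505, 1.569, 1.945]
wrist_force: [0.3, -0.3, -1.7]
finger_gap: 17.4
```

```bash
python3 - <<'E'
from st import *
s,R=st(); plan(s["eef_pos"],R,[446,76.2,50],82.5,1,level=False)
E
```

```text
14.12 p [445.6  76.4  58.9] jaw 82.5 xaxis [-0.001  0.001 -1.   ] gap 17.4 F [ 0.3 -0.3 -1.7] qd 0.005
turn [-0.   0.1 -0. ] dp [ 0.89 -0.04 -0.01]
```

{"name": "jog_arm", "arguments": {"turn": [[0, 0, 0], [0, 0, 0], [0, 0, 0]], "dp": [[0.5, -0.03, 0], [0.35, 0, 0], [0, 0, 0]], "gripper": [1, 1, 1]}}

```text
clock: 14.5
eef_pos: [446.1, 76.3, 50.0]
eef_rot: [0.323, 1.569, 1.763]
wrist_force: [-0.7, 0.4, -0.9]
finger_gap: 17.6
```

```bash
python3 st.py
```

```text
14.5 p [446.1  76.3  50. ] jaw 82.5 xaxis [-0.     0.001 -1.   ] gap 17.6 F [-0.7  0.4 -0.9] qd 0.002
```

{"name": "jog_arm", "arguments": {"turn": [[0, 0, 0], [0, 0, 0]], "dp": [[0.1, 0, 0], [0, 0, 0]], "gripper": [1, 1]}}

```text
clock: 14.75
eef_pos: [446.6, 76.1, 49.8]
eef_rot: [-0.749, 1.569, 0.691]
wrist_force: [0.9, -0.4, -1.4]
finger_gap: 17.6
```

```bash
python3 st.py; python3 -c "
from st import *
st();st()"
```

```text
14.75 p [446.6  76.1  49.8] jaw 82.5 xaxis [ 0.001  0.001 -1.   ] gap 17.6 F [ 0.9 -0.4 -1.4] qd 0.002
14.75 p [446.6  76.1  49.8] jaw 82.5 xaxis [ 0.001  0.001 -1.   ] gap 17.6 F [ 0.9 -0.4 -1.4] qd 0.002
14.75 p [446.6  76.1  49.8] jaw 82.5 xaxis [ 0.001  0.001 -1.   ] gap 17.6 F [ 0.9 -0.4 -1.4] qd 0.002
```

{"name": "jog_arm", "arguments": {"turn": [[0, 0, 0], [0, 0, 0]], "dp": [[0.2, 0.05, 0], [0, 0, 0]], "gripper": [1, 1]}}

```text
clock: 15.0
eef_pos: [447.2, 75.5, 49.3]
eef_rot: [-1.489, 1.567, -0.049]
wrist_force: [-0.1, 0.3, -0.4]
finger_gap: 17.4
```

```bash
python3 st.py
```

```text
15.0 p [447.2  75.5  49.3] jaw 82.5 xaxis [ 0.004 -0.    -1.   ] gap 17.4 F [-0.1  0.3 -0.4] qd 0.006
```

{"name": "jog_arm", "arguments": {"turn": [[0, 0, 0], [0, 0, 0], [0, 0, 0], [0, 0, 0], [0, 0, 0], [0, 0, 0]], "dp": [[0, 0, 0], [0, 0, 0], [-2.5, 0, 0], [-5, 0, 0], [-3, 0, -4], [0, 0, -4]], "gripper": [0.62, 0.62, 0.62, 0.62, 0.62, 0.62]}}

```text
clock: 15.75
eef_pos: [435.9, -3.7, 156.8]
eef_rot: [-1.562, 1.568, -0.117]
wrist_force: [1.0, 0.8, -0.5]
finger_gap: 35.7
```

```bash
python3 - <<'E'
from st import *
s,R=st(); plan(s["eef_pos"],R,[429.5,-190,125],82.5,5,level=False)
E
```

```text
15.75 p [435.9  -3.7 156.8] jaw 82.8 xaxis [ 0.002 -0.    -1.   ] gap 35.7 F [ 1.   0.8 -0.5] qd 0.738
turn [0.1 0.  0. ] dp [ 0.64 -0.34 -3.71]
turn [0.1 0.  0. ] dp [ 0.64 -0.34 -3.71]
turn [0.1 0.  0. ] dp [ 0.64 -0.35 -3.71]
turn [0.1 0.  0. ] dp [ 0.64 -0.35 -3.71]
turn [0.1 0.  0. ] dp [ 0.64 -0.36 -3.71]
```

{"name": "jog_arm", "arguments": {"turn": [[0, 0, 0], [0, 0, 0], [0, 0, 0], [0, 0, 0], [0, 0, 0], [0, 0, 0]], "dp": [[0.6, -0.3, -3.7], [0.6, -0.3, -3.7], [0.6, -0.4, -3.7], [0.6, -0.4, -3.7], [0.6, -0.4, -2.5], [0, 0, 0]], "gripper": [0.62, 0.62, 0.62, 0.62, 0.62, 0.62]}}

```text
clock: 16.5
eef_pos: [431.1, -184.5, 126.2]
eef_rot: [-1.39, 1.567, 0.052]
wrist_force: [-0.3, 0.0, 0.5]
finger_gap: 35.4
```

```bash
python3 - <<'E'
from st import *
from cell import camera,calibration
s,R=st()
p,d=camera("top"); cv2.imwrite("pics/t9.png",cv2.resize(p[150:310,220:460,::-1],None,fx=3.3,fy=3.3,interpolation=cv2.INTER_CUBIC)); np.save("pics/t6.npy",d)
for k in knobs(d,calibration("top"),roi=(400,600,-230,200)): print(*k)
s,R=st()
p,d=camera("wrist"); cv2.imwrite("pics/w9.png",p[:,:,::-1])
for k in knobs(d,calibration("wrist"),roi=(400,600,-230,200)): print(*k)
s,R=st()
plan(s["eef_pos"],R,[429.5,-190,82],82.5,2,level=False)
E
```

```text
16.5 p [ 431.1 -184.5  126.2] jaw 82.6 xaxis [ 0.004  0.    -1.   ] gap 35.4 F [-0.3  0.   0.5] qd 0.017
53 284.6 204.8 [554.4 119.6  68.9 554.3 119.8  15.8  16. ]
50 310.4 209.5 [545.2  61.7  68.9 545.1  61.2  15.9  15.8]
52 267.6 224.5 [508.8 155.8  68.6 508.6 155.9  15.7  15.9]
51 318.9 234.4 [489.9  40.5  68.4 489.8  40.6  15.6  13.7]
52 276.5 249.5 [453.8 133.7  68.7 453.9 133.7  15.6  15.7]
52 301.5 254.5 [444.7  78.1  68.6 444.6  78.1  15.5  15.6]
16.55 p [ 431.2 -183.7  126.5] jaw 82.7 xaxis [ 0.004  0.    -1.   ] gap 35.4 F [ 0.1  0.3 -0.5] qd 0.03
522 619.6 193.3 [443.   72.8  68.9 443.4  74.2  17.3  18.7]
387 311.8 214.5 [ 427.9 -192.7   67.2  428.4 -192.8   17.5   17.2]
471 573.3 246.0 [487.5  35.5  69.  488.4  36.6  18.3  18.2]
195 634.1 293.1 [550.7 109.3  64.2 552.3 111.2  17.8  10.6]
25 591.7 288.2 [535.9  61.3  65.8 535.9  61.2   2.7   5.7]
16.6 p [ 431.4 -183.2  126.7] jaw 82.7 xaxis [ 0.005  0.    -1.   ] gap 35.5 F [ 0.1 -0.1  0.2] qd 0.02
turn [0.1 0.  0.1] dp [ 2.23  0.06 -0.35]
turn [0.1 0.  0.1] dp [ 2.23  0.05 -0.35]
```

View pics/t9.png

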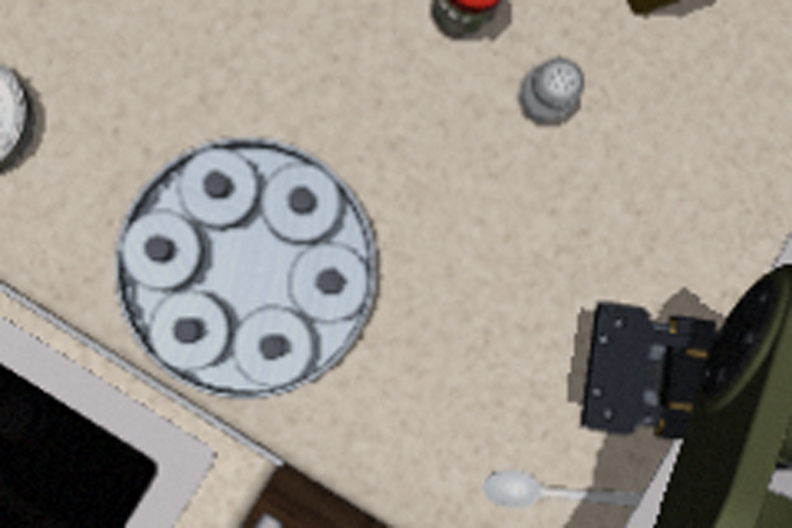

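View pics/w9.png

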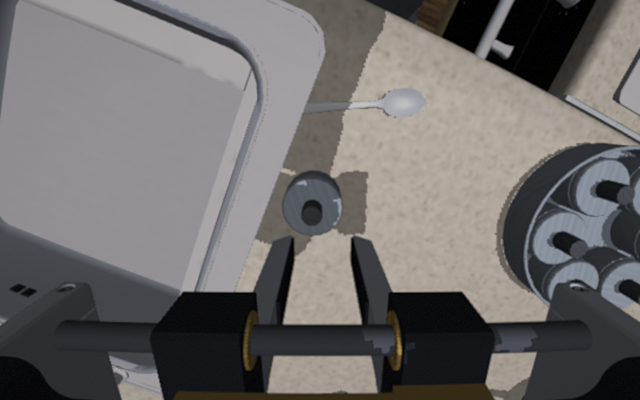

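The six-pot ring is complete: all knob tops are at the same height (z≈68.6), and the middle at (255,265) in the crop is free. The last pot's knob is at (312,214) in the wrist view, so I'll descend onto it.

{"name": "jog_arm", "arguments": {"turn": [[0, 0, 0.3], [0, 0, 0], [0, 0, 0]], "dp": [[2.2, 0.2, -0.6], [2.3, 0.1, -0.3], [0, 0, 0]], "gripper": [0.62, 0.62, 0.62]}}

```text
clock: 16.98
eef_pos: [428.2, -189.1, 81.9]
eef_rot: [-1.284, 1.57, 0.164]
wrist_force: [0.3, 0.5, 0.2]
finger_gap: 35.7
```

```bash
python3 - <<'E'
from st import *
from cell import camera,calibration
s,R=st()
p,d=camera("wrist"); cv2.imwrite("pics/w10.png",p[:,:,::-1])
for k in knobs(d,calibration("wrist"),roi=(400,600,-230,200)): print(*k)
s,R=st()
plan(s["eef_pos"],R,[429.,-191.8,47],82.5,2,level=False)
E
```

```text
16.98 p [ 428.2 -189.1   81.9] jaw 82.9 xaxis [ 0.001  0.    -1.   ] gap 35.7 F [0.3 0.5 0.2] qd 0.034
552 317.8 237.1 [ 427.8 -193.6   68.   428.4 -193.6   16.8   17.1]
682 621.3 273.4 [487.9  34.2  69.4 488.9  35.6  17.6  17.7]
17 635.0 317.5 [536.2  60.1  61.8 536.3  60.7   2.2   4.6]
17.02 p [ 428.7 -189.3   82.9] jaw 82.9 xaxis [ 0.003 -0.001 -1.   ] gap 35.9 F [0.1 0.1 1. ] qd 0.02
turn [ 0.2 -0.   0.1] dp [ 1.79 -0.03 -0.12]
turn [ 0.2 -0.   0.1] dp [ 1.79 -0.03 -0.12]
```

View pics/w10.png

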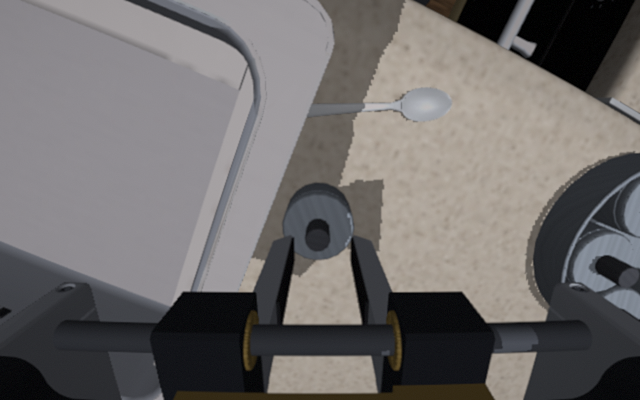

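{"name": "jog_arm", "arguments": {"turn": [[0, 0, 0], [0, 0, 0], [0, 0, 0], [0, 0, 0], [0, 0, 0], [0, 0, 0], [0, 0, 0], [0, 0, 0]], "dp": [[1.8, 0, -0.3], [1.7, 0.1, 0], [0.1, 0, 0], [0, 0, 0], [0, 0, 0], [0, 0, 0], [0, 0, 0], [0, 0, 0]], "gripper": [0.62, 0.62, 0.62, 0.62, 1, 1, 1, 1], "grip_force": 10}}

```text
clock: 18.02
eef_pos: [431.1, -191.5, 52.9]
eef_rot: [-1.86, 1.559, -0.41]
wrist_force: [0.0, 0.2, -0.6]
finger_gap: 17.6
```

```bash
python3 st.py
```

```text
18.02 p [ 431.1 -191.5   52.9] jaw 83.1 xaxis [ 0.011 -0.005 -1.   ] gap 17.6 F [ 0.   0.2 -0.6] qd 0.002
```

{"name": "jog_arm", "arguments": {"turn": [[0, -0.3, 0.6], [0, 0, 0], [10, 0, 0], [10, 0, 0], [10, 0, 0], [10, 0, 0], [10, 0, 0], [10, 0, 0]], "dp": [[0, 0, 0], [0, 0, 0], [0.2, 0, 0], [0.2, 0, 0], [0.1, 0, 0], [0, 0, 0], [0, 0, 0], [0, 0, 0]], "gripper": [0.62, 0.62, 0.62, 0.62, 0.62, 0.62, 0.62, 0.62]}}

```text
clock: 19.02
eef_pos: [431.2, -191.7, 47.6]
eef_rot: [1.203, 1.568, 1.573]
wrist_force: [0.3, 0.4, 0.0]
finger_gap: 35.7
```

{"name": "jog_arm", "arguments": {"turn": [[10, 0, 0], [9, 0, 0], [5, 0, 0], [0, 0, 0], [0, 0, 0]], "dp": [[0, 0, 0], [0, 0, 0], [0, 0, 0], [0, 0, 0], [0, 0, 0]], "gripper": [0.62, 0.62, 0.62, 0.62, 0.62]}}

```text
clock: 19.65
eef_pos: [431.2, -191.7, 47.5]
eef_rot: [1.765, 1.568, 1.703]
wrist_force: [-0.7, 0.3, 0.6]
finger_gap: 35.7
```

```bash
python3 - <<'E'
from st import *
from cell import camera,calibration
s,R=st()
p,d=camera("wrist"); cv2.imwrite("pics/w11.png",p[:,:,::-1])
E
```

```text
19.65 p [ 431.2 -191.7   47.5] jaw -3.6 xaxis [-0.     0.003 -1.   ] gap 35.7 F [-0.7  0.3  0.6] qd 0.002
```

View pics/w11.png

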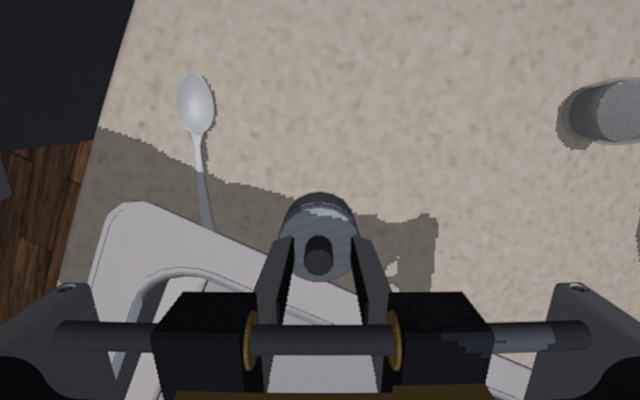

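{"name": "jog_arm", "arguments": {"turn": [[0, 0, 0], [0, 0, 0], [0, 0, 0], [0, 0, 0], [0, 0, 0]], "dp": [[0, 0, -0.25], [0, 0, 0], [0, 0, 0], [0, 0, 0], [0, 0, 0]], "gripper": [0.62, 1, 1, 1, 1], "grip_force": 20}}

```text
clock: 20.32
eef_pos: [428.4, -191.5, 47.4]
eef_rot: [1.796, 1.568, 1.736]
wrist_force: [-0.6, 0.1, -0.6]
finger_gap: 17.3
```

```bash
python3 st.py
```

```text
20.32 p [ 428.4 -191.5   47.4] jaw -3.5 xaxis [-0.     0.003 -1.   ] gap 17.3 F [-0.6  0.1 -0.6] qd 0.003
```

{"name": "jog_arm", "arguments": {"turn": [[0, 0, 0], [0, 0, 0], [0, 0, 0], [0, 0, 0]], "dp": [[-2, 0, 0], [-4, 0, 0], [-3.5, 0, 0], [0, 0, 0]], "gripper": [1, 1, 1, 1]}}

```text
clock: 20.82
eef_pos: [428.0, -191.5, 144.5]
eef_rot: [2.171, 1.567, 2.11]
wrist_force: [-0.3, -0.4, -0.7]
finger_gap: 17.3
```

```bash
python3 - <<'E'
from st import *
s,R=st(); plan(s["eef_pos"],R,[500.4,96.8,142],-4,7,level=False)
E
```

```text
20.82 p [ 428.  -191.5  144.5] jaw -3.4 xaxis [-0.002  0.004 -1.   ] gap 17.3 F [-0.3 -0.4 -0.7] qd 0.043
turn [ 0.1 -0.  -0. ] dp [0.05 4.17 0.78]
turn [ 0.1 -0.  -0. ] dp [0.05 4.17 0.78]
turn [ 0.1 -0.  -0. ] dp [0.04 4.18 0.77]
turn [ 0.1 -0.  -0. ] dp [0.04 4.18 0.77]
turn [ 0.1 -0.  -0. ] dp [0.04 4.18 0.76]
turn [ 0.1 -0.  -0. ] dp [0.04 4.18 0.76]
turn [ 0.1 -0.  -0. ] dp [0.04 4.18 0.75]
```

{"name": "jog_arm", "arguments": {"turn": [[0, 0, 0], [0, 0, 0], [0, 0, 0], [0, 0, 0], [0, 0, 0], [0, 0, 0], [0, 0, 0], [0, 0, 0]], "dp": [[0, 3.2, 0.6], [0, 4.3, 0.8], [0, 4.3, 0.8], [0, 4.3, 0.8], [0, 4.3, 0.8], [0, 4.0, 0.7], [0, 3.0, 0.6], [0, 1, 0.1]], "gripper": [1, 1, 1, 1, 1, 1, 1, 1]}}

```text
clock: 21.82
eef_pos: [495.3, 97.1, 135.4]
eef_rot: [2.904, 1.556, 2.842]
wrist_force: [-0.1, -0.6, -1.0]
finger_gap: 17.5
```

{"name": "jog_arm", "arguments": {"turn": [[0, 0, 0], [0, 0, 0]], "dp": [[0, 0, 0], [0, 0, 0]], "gripper": [1, 1]}}

```text
clock: 22.08
eef_pos: [494.6, 96.2, 134.2]
eef_rot: [2.971, 1.554, 2.909]
wrist_force: [0.2, -0.4, -0.8]
finger_gap: 17.3
```

```bash
python3 - <<'E'
from st import *
s,R=st(); plan(s["eef_pos"],R,[500.4,96.8,103],-4,2,level=False)
E
```

```text
22.07 p [494.6  96.2 134.2] jaw -3.6 xaxis [-0.016  0.004 -1.   ] gap 17.3 F [ 0.2 -0.4 -0.8] qd 0.006
turn [ 0.2 -0.5 -0.1] dp [1.55 0.04 0.31]
turn [ 0.2 -0.5 -0.1] dp [1.56 0.05 0.3 ]
```

{"name": "jog_arm", "arguments": {"turn": [[0, -0.9, -0.2], [0, 0, 0], [0, 0, 0]], "dp": [[1.4, 0.05, 0.5], [1.4, 0, 0], [0, 0, 0]], "gripper": [1, 1, 1]}}

```text
clock: 22.45
eef_pos: [499.2, 94.0, 105.1]
eef_rot: [-1.945, 1.57, -2.01]
wrist_force: [0.1, -0.4, -0.4]
finger_gap: 17.3
```

```bash
python3 - <<'E'
from st import *
from cell import camera,calibration
s,R=st()
p,d=camera("wrist"); cv2.imwrite("pics/w12.png",p[:,:,::-1]);np.save("pics/w12.npy",d)
for k in knobs(d,calibration("wrist"),roi=(400,600,0,200)): print(*k)
p,d=camera("top");cv2.imwrite("pics/t12.png",cv2.resize(p[150:310,220:460,::-1],None,fx=3.3,fy=3.3,interpolation=cv2.INTER_CUBIC))
s,R=st()
p,d=camera("side");cv2.imwrite("pics/s12.png",cv2.resize(p[120:270,180:400,::-1],None,fx=3.6,fy=3.6,interpolation=cv2.INTER_CUBIC))
s,R=st()
E
```

```text
22.45 p [499.2  94.  105.1] jaw -3.7 xaxis [-0.    -0.001 -1.   ] gap 17.3 F [ 0.1 -0.4 -0.4] qd 0.017
485 329.2 144.5 [508.  154.3  69.7 508.1 154.   16.3  17.2]
530 257.6 178.6 [453.9 133.   69.6 453.8 132.9  16.7  16.9]
529 391.6 191.6 [552.4 116.5  69.7 552.9 116.3  17.9  17.2]
208 321.5 197.6 [500.  116.5  70.8 499.  114.2  43.3  10.8]
11 352.4 209.5 [522.2 106.1  71.9 522.2 106.1   2.6   3.3]
493 255.0 250.0 [444.5  75.9  69.3 444.3  75.   17.2  17.6]
486 380.4 261.4 [543.5  59.3  69.4 543.5  58.7  17.2  18. ]
355 315.4 290.4 [489.8  38.4  69.4 489.8  37.5  15.9  17.9]
22.55 p [499.8  94.3 106.2] jaw -3.7 xaxis [ 0.001 -0.001 -1.   ] gap 17.3 F [-0.6 -0.5 -1. ] qd 0.009
22.6 p [500.   94.4 106.5] jaw -3.7 xaxis [ 0.002 -0.001 -1.   ] gap 17.1 F [-1.2 -0.5 -1.3] qd 0.005
```

View pics/w12.png

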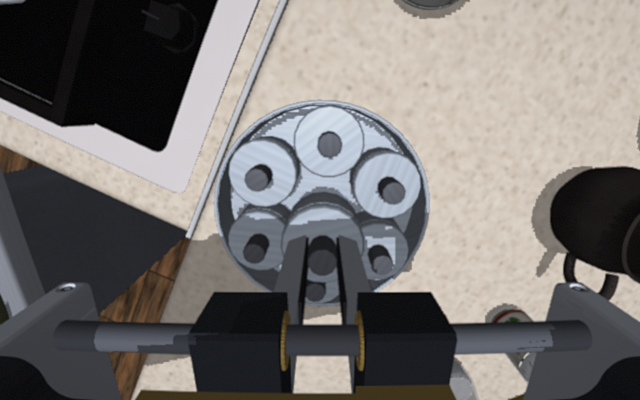

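View pics/s12.png

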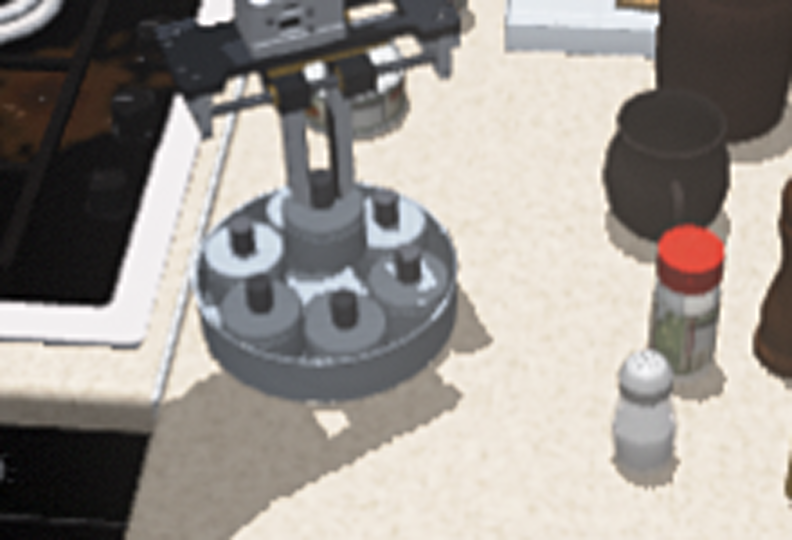

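```bash
python3 - <<'E'
from h import *
from cell import calibration,manip
d=np.load("pics/w12.npy"); c=calibration("wrist")
P,u,v=world(d,c)
p=cv2.imread("pics/w12.png"); cv2.imwrite("pics/w12z.png",cv2.resize(p[190:310,250:400],None,fx=5,fy=5,interpolation=cv2.INTER_NEAREST))
# knob top strip
for vv in range(236,282,4):
    s=(v==vv)&(u>=300)&(u<=344); print(vv,P[s,2][::4].round(0))
# lid of held pot: z ~ 100
s=(abs(P[:,2]-100)<4)&(v>195)&(v<280)&(u>270)&(u<375)
print("lid",s.sum(),P[s].min(0).round(1),P[s].max(0).round(1))
s=(abs(P[:,2]-122)<6)&(u>=309)&(u<=335)&(v>235)&(v<285)
print("knob",s.sum(),P[s].mean(0).round(1),P[s].min(0).round(1),P[s].max(0).round(1))
E
```

```text
236 [103. 109. 102. 102. 103. 104. 105. 102. 102. 102. 110.]
240 [116. 115. 112. 105. 110. 112. 111. 110. 105. 103. 115. 115.]
244 [122. 122. 118. 111. 116. 118. 118. 117. 113. 119. 123. 123.]
248 [128. 128. 118. 120. 124. 124. 124. 124. 119. 118. 128. 128.]
252 [134. 133. 119. 125. 126. 126. 127. 126. 126. 119. 132. 133.]
256 [138. 136. 123. 125. 126. 127. 126. 125. 126. 123. 135. 137.]
260 [142. 140. 125. 126. 127. 126. 126. 126. 125. 125. 140. 144.]
264 [148. 145. 125. 126. 125. 125. 125. 127. 126. 124. 145. 147.]
268 [152. 148. 121. 125. 126. 127. 125. 126. 127. 122. 150. 151.]
272 [156. 152. 103. 102. 126. 126. 127. 126. 103. 103. 153. 155.]
276 [161. 158. 101. 103. 102. 102. 102. 102. 103. 102. 157. 160.]
280 [163. 159.  61. 101. 101. 102. 101. 103. 100. 134. 160.]
lid 2508 [471.4  66.7  96. ] [526.5 120.  103.9]
knob 739 [499.3  94.7 124.9] [491.3  84.7 116. ] [507.2 101.7 127.8]
```

View pics/w12z.png

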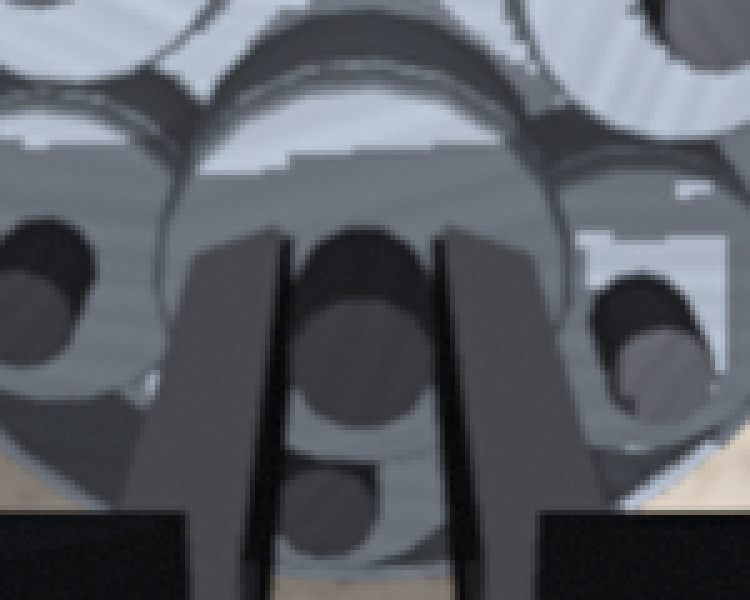

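```bash
python3 - <<'E'
from st import *
s,R=st(); plan(s["eef_pos"],R,[499.8,97.5,97],-3.7,1,level=False)
E
```

```text
22.6 p [500.   94.4 106.5] jaw -3.7 xaxis [ 0.002 -0.001 -1.   ] gap 17.1 F [-1.2 -0.5 -1.3] qd 0.005
turn [-0.   0.1  0. ] dp [ 0.95  0.31 -0.04]
```

{"name": "jog_arm", "arguments": {"turn": [[0, 0, 0], [0, 0, 0], [0, 0, 0]], "dp": [[0.6, 0.3, -0.05], [0.35, 0, 0], [0, 0, 0]], "gripper": [1, 1, 1]}}

```text
clock: 22.98
eef_pos: [499.9, 97.7, 97.0]
eef_rot: [-0.084, 1.568, -0.148]
wrist_force: [-0.7, -0.9, -0.9]
finger_gap: 17.1
```

```bash
python3 - <<'E'
from st import *
s,R=st(); plan(s["eef_pos"],R,[499.8,97.5,90],-3.7,1,level=False)
E
```

```text
22.98 p [499.9  97.7  97. ] jaw -3.7 xaxis [ 0.003 -0.    -1.   ] gap 17.1 F [-0.7 -0.9 -0.9] qd 0.003
turn [-0.   0.2  0. ] dp [ 0.7  -0.02 -0.01]
```

```bash
python3 - <<'E'
from st import *
from cell import camera,calibration
s,R=st(); c=calibration("wrist")
p,d=camera("wrist"); cv2.imwrite("pics/w13.png",p[:,:,::-1]);np.save("pics/w13.npy",d)
for k in knobs(d,c,roi=(400,600,0,200)): print(*k)
P,u,v=world(d,c)
s=(abs(P[:,2]-116.5)<2.5)&(u>=305)&(u<=340)&(v>235)&(v<285)
q=P[s];print("knob",s.sum(),q.mean(0).round(1),q.min(0).round(1),q.max(0).round(1),((q.min(0)+q.max(0))/2).round(1))
s=(abs(P[:,2]-93)<2.5)&(v>190)&(v<295)&(u>265)&(u<380)
q=P[s][:,:2]
h=cv2.convexHull(q.astype(np.float32))[:,0]; (cc,r)=cv2.minEnclosingCircle(q.astype(np.float32)); print("lid",cc,r,q.min(0),q.max(0))
E
```

```text
22.98 p [499.9  97.7  97. ] jaw -3.7 xaxis [ 0.003 -0.    -1.   ] gap 17.1 F [-0.7 -0.9 -0.9] qd 0.003
521 328.7 151.3 [507.5 154.2  69.  507.7 154.1  16.6  17.1]
565 254.7 186.1 [453.6 133.   69.  453.1 132.7  17.6  17.3]
554 393.0 199.5 [552.  116.5  68.9 552.3 116.2  17.6  17.1]
373 323.1 200.4 [501.4 119.5  69.3 500.4 115.5  47.3  15.7]
528 252.2 259.3 [444.1  75.7  68.7 443.7  75.   17.8  17.3]
514 381.4 270.7 [543.1  59.3  68.7 543.2  58.6  17.4  18.2]
450 314.8 298.3 [489.4  38.1  68.7 489.3  37.1  15.7  17.7]
knob 654 [499.1  97.3 116.4] [489.7  87.8 114.1] [510.  105.8 119. ] [499.9  96.8 116.6]
lid (499.5489807128906, 95.83636474609375) 27.714628219604492 [471.93328277  68.24198188] [526.39844634 123.35903318]
```

View pics/w13.png

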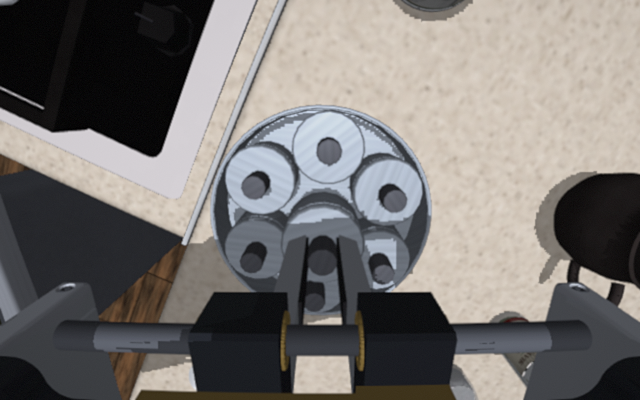

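{"name": "jog_arm", "arguments": {"turn": [[0, 0.2, 0], [0, 0, 0], [0, 0, 0]], "dp": [[0.5, 0, -0.1], [0.7, 0, 0], [0, 0, 0]], "gripper": [1, 1, 1]}}

```text
clock: 23.4
eef_pos: [498.9, 97.8, 84.2]
eef_rot: [-2.79, 1.57, -2.855]
wrist_force: [0.2, 0.2, -0.6]
finger_gap: 17.5
```

```bash
python3 - <<'E'
from st import *
s,R=st(); plan(s["eef_pos"],R,[499.2,97.5,75],-3.7,1,level=False)
E
```

```text
23.4 p [498.9  97.8  84.2] jaw -3.7 xaxis [-0.001 -0.    -1.   ] gap 17.5 F [ 0.2  0.2 -0.6] qd 0.01
turn [-0. -0.  0.] dp [ 0.92 -0.03  0.03]
```

The foot is already about 7 mm below the surrounding lids, with no contact force. I'll keep lowering.

{"name": "jog_arm", "arguments": {"turn": [[0, 0, 0], [0, 0, 0], [0, 0, 0]], "dp": [[0.8, 0, 0], [0.9, 0, 0], [0, 0, 0]], "gripper": [1, 1, 1]}}

```text
clock: 23.78
eef_pos: [498.8, 97.7, 65.8]
eef_rot: [-2.844, 1.57, -2.908]
wrist_force: [-0.5, 0.1, -0.9]
finger_gap: 17.6
```

```bash
python3 - <<'E'
from st import *
s,R=st(); plan(s["eef_pos"],R,[499.2,97.5,50],-3.7,1,level=False)
E
```

```text
23.77 p [498.8  97.7  65.8] jaw -3.7 xaxis [-0.001 -0.    -1.   ] gap 17.6 F [-0.5  0.1 -0.9] qd 0.008
turn [-0.  -0.1  0. ] dp [ 1.58 -0.02  0.05]
```

{"name": "jog_arm", "arguments": {"turn": [[0, 0, 0], [0, 0, 0], [0, 0, 0], [0, 0, 0]], "dp": [[0.8, 0, 0], [0.5, 0, 0], [0.2, 0, 0], [0, 0, 0]], "gripper": [1, 1, 1, 1]}}

```text
clock: 24.28
eef_pos: [498.9, 97.8, 49.7]
eef_rot: [-2.843, 1.57, -2.908]
wrist_force: [0.2, 0.4, -1.0]
finger_gap: 17.6
```

```bash
python3 st.py
```

```text
24.27 p [498.9  97.8  49.7] jaw -3.7 xaxis [-0.001 -0.    -1.   ] gap 17.6 F [ 0.2  0.4 -1. ] qd 0.003
```

{"name": "jog_arm", "arguments": {"turn": [[0, 0, 0], [0, 0, 0], [0, 0, 0]], "dp": [[0.1, 0, 0], [0.05, 0, 0], [0, 0, 0]], "gripper": [1, 1, 1]}}

```text
clock: 24.65
eef_pos: [499.4, 97.7, 49.5]
eef_rot: [-0.394, 1.57, -0.459]
wrist_force: [-0.2, -0.8, -0.7]
finger_gap: 17.2
```

```bash
python3 st.py
```

```text
24.65 p [499.4  97.7  49.5] jaw -3.7 xaxis [ 0.001 -0.    -1.   ] gap 17.2 F [-0.2 -0.8 -0.7] qd 0.002
```

The z reading has stopped falling, so the pot is on the floor. I'll release it and rise straight up.

{"name": "jog_arm", "arguments": {"turn": [[0, 0, 0], [0, 0, 0], [0, 0, 0], [0, 0, 0], [0, 0, 0], [0, 0, 0], [0, 0, 0], [0, 0, 0]], "dp": [[0, 0, 0], [0, 0, 0], [-2, 0, 0], [-4, 0, 0], [-5, 0, 0], [-2, -4, 0], [0, -5, 0], [0, -5, 0]], "gripper": [0.66, 0.66, 0.66, 0.66, 0.66, 0.66, 0.66, 0.66]}}

```text
clock: 25.65
eef_pos: [490.5, -43.3, 184.2]
eef_rot: [-0.379, 1.568, -0.438]
wrist_force: [0.7, -0.5, 0.0]
finger_gap: 32.0
```

{"name": "jog_arm", "arguments": {"turn": [[0, 0, 0], [0, 0, 0], [0, 0, 0]], "dp": [[0, -4, -2], [0, -3, -1], [0, 0, 0]], "gripper": [0.66, 0.66, 0.66]}}

```text
clock: 26.02
eef_pos: [454.9, -116.0, 184.4]
eef_rot: [-0.39, 1.567, -0.453]
wrist_force: [0.6, 0.6, -0.0]
finger_gap: 32.0
```

```bash
python3 - <<'E'
from st import *
from cell import camera,calibration
s,R=st()
for n in("top","side"):
    p,d=camera(n); cv2.imwrite(f"pics/{n}14.png",cv2.resize(p[120:310,180:440,::-1] if n=="side" else p[150:310,220:460,::-1],None,fx=3,fy=3,interpolation=cv2.INTER_CUBIC))
    c=calibration(n)
    for k in knobs(d,c,roi=(400,600,0,200)): print(n,*k)
    P,u,v=world(d,c); m=(P[:,2]>38)&(P[:,2]<52)&(np.hypot(P[:,0]-499.5,P[:,1]-98+(4.5 if n=="side" else 0))<85)
    A=np.c_[P[m][:,:2],np.ones(m.sum())]; print(n,"lid plane",np.linalg.lstsq(A,P[m][:,2],rcond=None)[0],np.percentile(P[m][:,2],[2,25,50,75,98]))
E
```

```text
26.02 p [ 454.9 -116.   184.4] jaw -3.6 xaxis [ 0.003 -0.002 -1.   ] gap 32.0 F [ 0.6  0.6 -0. ] qd 0.022
top 53 284.6 204.8 [554.1 119.8  68.1 554.6 119.7  16.3  16. ]
top 51 310.3 209.6 [545.1  61.3  68.9 545.   61.1  15.9  15.7]
top 55 267.8 224.5 [508.6 155.7  68.9 508.5 156.   16.   16.2]
top 49 292.7 229.0 [500.5  99.2  68.8 501.3  99.9  15.6  15.7]
top 50 319.0 234.4 [490.   40.5  68.4 489.8  40.6  15.6  13.6]
top 52 276.5 249.5 [453.9 133.8  69.  453.9 133.7  15.6  15.9]
top 52 301.5 254.5 [444.8  78.3  68.9 444.6  78.1  15.6  15.7]
top lid plane [ 2.53962923e-03 -9.87669521e-04  4.34795312e+01] [41.02911027 43.51657784 44.66094857 45.82106193 48.22316528]
side 27 286.5 175.8 [550.8 111.9  64.7 551.9 113.1  15.5  11.1]
side 10 289.7 190.7 [537.6  59.5  66.7 537.8  59.7   5.3   9.3]
side 38 251.6 199.2 [446.2  72.8  66.  445.4  74.8  15.8  16.9]
side lid plane [ 8.27868620e-04 -1.08856162e-02  4.34065614e+01] [38.58223808 41.53486285 43.08427255 44.35128779 47.98714007]
```

View pics/top14.png

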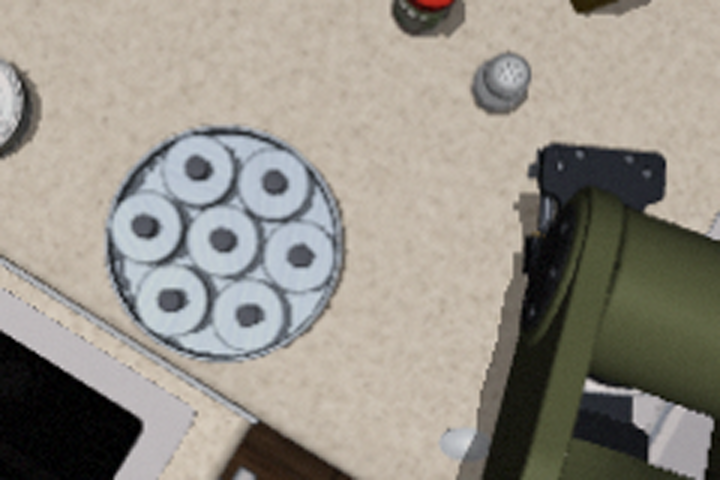

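View pics/side14.png

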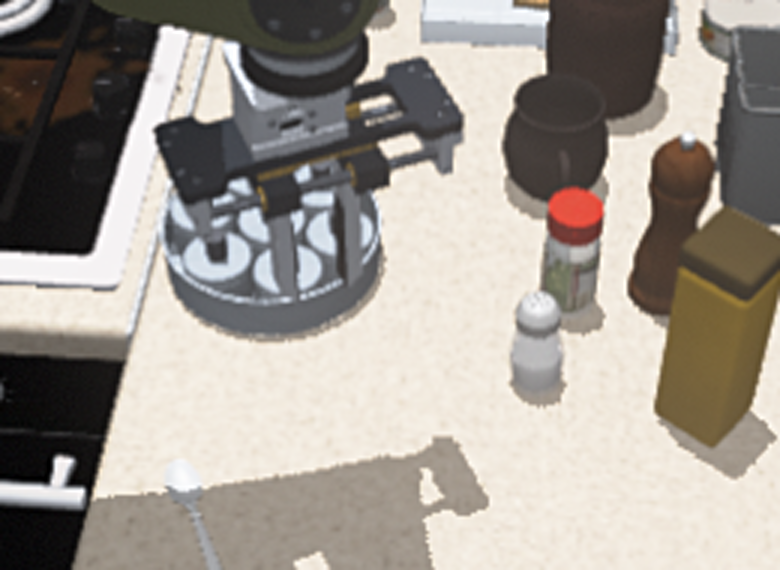

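The top view shows six pots round one, with every knob top at z 68.1–69.0 mm, so all of them are flat on the floor. The shaker and the other things look undisturbed, and the arm is clear. I'll let the arm settle, then hand in.

{"name": "jog_arm", "arguments": {"turn": [[0, 0, 0], [0, 0, 0], [0, 0, 0], [0, 0, 0]], "dp": [[0, 0, 0], [0, 0, 0], [0, 0, 0], [0, 0, 0]], "gripper": [0.66, 0.66, 0.66, 0.66]}}

```text
clock: 26.62
eef_pos: [456.4, -112.2, 184.2]
eef_rot: [-0.271, 1.568, -0.329]
wrist_force: [-0.1, -0.9, 0.0]
finger_gap: 32.3
```

```bash
python3 - <<'E'
from st import *
from cell import order
st(); print(order.sign_off())
E
```

```text
26.62 p [ 456.4 -112.2  184.2] jaw -3.3 xaxis [ 0.003 -0.001 -1.   ] gap 32.3 F [-0.1 -0.9  0. ] qd 0.004
the job is handed in; nothing more can be done
None
```

All seven pots now stand in the tin, six round the wall and one in the middle, and I handed the job in at 26.6 s. I shifted the blocking pot along the wall into one of its two places. One worktop pot then went into the freed place and the other into the middle, each lowered to the floor by its knob before release.

- **Final top view:** all seven knob tops read z = 68.1–69.0 mm (68 expected), so the pots are flat on the floor. The middle pot is about 57–58 mm from the nearest ring pots I checked. The salt shaker looked undisturbed; I measured none of the other things and saw no contact.
- **Arm:** it was clear of everything, and the force readings I took stayed under about 2 N.
- **Disagreements:** the cameras and arm readings differed by up to about 4.5 mm, mostly in y, so I set the last pot by its position relative to the ring in the wrist view. The second placed pot ended about 2 mm from my aim, leaving only about 0.4 mm to its neighbour. In the last side view the gripper hid most knobs, so that check was only partial.

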